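# Fetch the lure from behind the paint bottles

## Robot

A 6-joint arm with a two-finger parallel gripper is mounted at the origin on the work surface. World frame = base frame: x ahead of the robot, y to its left, z up, the work surface at z = 0. Lengths are in m, angles in rad, forces in N, time in s.
With the tool pointing down it reaches from about 0.35 to 0.775 m from the base axis. Payload 7.3 kg.
Tool frame: the origin (TCP) lies midway between the tips of the shut fingers; the grasp point (between the pads) lies 19 mm behind it; z points along the fingers, y is the direction in which the jaws open and shut (so a half turn about z gives the same grasp; the last joint's range is limited). The gripper opens to 92 mm and grips with 3 to 60 N. Pads are 19 mm wide; open, the fingers measure 130 mm over their backs; the gripper's body (75 mm by 190 mm) begins 47 mm behind the grasp point.
Start: joints at [1.175, 0.342, 1.524, -0, 1.275, -0.146], TCP at [0.13, 0.509, 0.227] pointing down, gripper open.
Joint ranges: [-2.53, 2.53], [-0.77, 2.02], [0.04, 2.7], [-1, 4.14], [0.28, 2.66], [-3.11, 3.11]. Speed limits (rad/s): [2.57, 2.57, 3.14, 3.14, 3.14, 3.14].

## Interface

Orientations are given as a rotation vector (axis times angle).
In Python, from workcell import readout, eyes, job gives the robot as it stands.
- The arm moves only by the tool drive_tool, never from a script. Its argument "deltas" is a list of rows, each an object of numbers: "dx", "dy", "dz": the shift along the world's x, y, z in units of 75 mm (1.0 is 75 mm); "wx", "wy", "wz": the turn, a rotation vector about the world's x, y, z in units of 60 degrees (1.0 is 60 degrees); "gripper": the opening, from 0 (shut) to 1 (fully open). In form: [{"dx": .., "dy": .., "dz": .., "wx": .., "wy": .., "wz": .., "gripper": ..}, ...]. A call has 1 to 5 rows; each row shifts and turns the pose as measured when the row begins; what a row does not reach is not made up. A row lasts 1/10 s, in which the tool goes at most 50 mm and 8.59 degrees, less where a joint would pass 70% of its speed; a pose out of reach is approached as far as the arm can. A call with a number of a shift or a turn outside -1 to 1 is refused whole. A call with a gripper value outside its range is refused whole. The fingers move at their own pace and stop on an object; "newtons" is the grip in N (left out, the last holds). Time passes only in rows, so rows that do not move let the fingers close. It gives the time, the measured TCP pose, the force and the opening at its end, in the units of the state.
- readout.sense(): the state, without advancing time (a new reading comes with each control period).
- eyes.snapshot(name): name is "scene" or "top" or "wrist"; returns the picture (384x512x3 uint8, red, green, blue); there is no depth.
- eyes.get_calibration(name): a dict with "fovy" (degrees; the focal length in pixels is half the picture's height over the tangent of half this angle, whatever the lens; pixels are square), "cx", "cy" (the principal point, pixels), "pose" (4x4, takes a point from camera to world coordinates). Camera axes: x right, y down, z forward; pixel columns grow to the right and rows downward; lengths in m; the calibration is good to about 2 mm. A picture is of the moment at which its call begins: read the wrist's pose just before it. get_calibration takes no time and is no camera call; for the wrist camera it gives the pose at the moment of the call.
- job.close_job(): hands the job in, once; it reports no verdict.
The state is a dict: "time": time; "joints": joint angles; "joint_velocities": joint speeds; "joint_torque": joint torques, N m; "tool_pos": TCP position; "orientation": TCP orientation; "ft_force": force on the tool from outside, world axes, zero at the start; "wrist_torque": the same for the moment, N m; "width": finger opening in m.
Only numpy, scipy, OpenCV 4.12 (cv2) and the standard library are available. Lean on these libraries where they do the work, as an engineer would, in place of code of your own. Each camera call takes 0.05 s, during which the arm holds its last target. There are 200 camera calls.

## Task

The pink lure lies behind the three paint bottles. Clear all three bottles off to the grey side tray, standing upright; then, with all three standing there, lay the lure in the rests of the white painting cradle, centred along it; and last, put every bottle back upright in the middle of the coaster of its own colour. Leave the fishing reel where it is.

Things in the scene. Friction and masses are not known exactly. Their poses are not given: they have to be found in the camera images.
- red_mid (a point): red paint bottle: all red round bottle with a white paper band and a narrower red cap, standing upright; 44 mm diameter up to 62 mm, 90 mm high in all, about 0.12 kg. The point is on its axis half-way up, 45 mm above its foot; z is its axis, up. The bottles start on their coasters, in a row 86 mm apart.
- red_coaster: flat round red coaster, 62 mm diameter, 3 mm thick, fixed on the wooden caddy board; the home of the red bottle. The origin is the centre of its underside; its top is 3 mm above that (11 mm above the bench). The three coasters lie in one straight row, 86 mm apart, order varies.
- yellow_mid (a point): yellow paint bottle: all yellow round bottle with a white paper band and a narrower yellow cap, standing upright; 44 mm diameter up to 62 mm, 90 mm high in all, about 0.12 kg. The point is on its axis half-way up, 45 mm above its foot; z is its axis, up. The bottles start on their coasters, in a row 86 mm apart.
- yellow_coaster: flat round yellow coaster, 62 mm diameter, 3 mm thick, fixed on the wooden caddy board; the home of the yellow bottle. The origin is the centre of its underside; its top is 3 mm above that (11 mm above the bench). The three coasters lie in one straight row, 86 mm apart, order varies.
- blue_mid (a point): blue paint bottle: all blue round bottle with a white paper band and a narrower blue cap, standing upright; 44 mm diameter up to 62 mm, 90 mm high in all, about 0.12 kg. The point is on its axis half-way up, 45 mm above its foot; z is its axis, up. The bottles start on their coasters, in a row 86 mm apart.
- blue_coaster: flat round blue coaster, 62 mm diameter, 3 mm thick, fixed on the wooden caddy board; the home of the blue bottle. The origin is the centre of its underside; its top is 3 mm above that (11 mm above the bench). The three coasters lie in one straight row, 86 mm apart, order varies.
- lure_mid (a point): pink lure: rigid round body, white tail, red face, 130 mm long, 30 mm diameter over the middle 100 mm, 70 g. Lies level in two V rests (8 mm thick, 42 mm either side of this point, tops below its axis) behind the row of bottles, parallel to it, 47 mm from its centre line. Point: on its axis, mid grip length, 34 mm above the bench (board 8 mm thick below). x: along it to the nose; may roll about x.
- tray: the side area: shallow grey plastic tray fixed on the bench, 270 mm (its x) by 120 mm (its y), rim 12 mm high and 4 mm thick, floor 4 mm thick. The origin is the centre of its underside, on the bench. It is to the left or the right of the caddy.
- cradle: painting cradle: white base plate 120 mm (its x) by 75 mm (its y), 8 mm thick, fixed on the bench, with two green V rests, 8 mm thick, at x = -42 and +42 mm. Origin: centre of its underside, on the bench. The seated lure lies along the cradle's x (nose either way), its axis 34 mm above the origin. It is on the other side of the caddy from the tray.
- reel: bystander: black and gold fishing reel lying on the bench beyond the caddy, a drum 54 mm in diameter, 45 mm high, with a crank reaching 62 mm out along its x. The origin is the centre of the drum's underside.

How it is judged:
By the outcome, as a careful person would: the job done as asked, in the order asked, and still so for the second after the job is handed in, with the robot touching nothing.
It also fails if it takes over 147 s, if anything falls off the work surface, if the arm or the gripper's body presses on something with over 40 N, if the wrist force passes 120 N, or if a joint passes its speed limit or range.

## Working session

There is one attempt and no reset: what is moved stays moved. The work goes in short steps, Python scripts to look and compute and a tool call to move; the robot and the scene stay as the last step left them, time stands still between calls to the robot, and variables do not carry over. Pictures are saved under pics/ and viewed, about 12 in all and at most 16, crops included, and the job is handed in when it is done.

Besides the shell and the picture viewer there is one more tool, called after "Call:" as name(argument=value, ...) on one line, values as JSON. drive_tool: Moves the arm, as the interface text tells. Its arguments: {"type":"object","properties":{"deltas":{"type":"array"},"newtons":{"type":"number"}},"required":["deltas"]}

```bash
ls; mkdir -p pics; python3 - <<'E'
from workcell import readout, eyes
import cv2,numpy as np
s=readout.sense(); print({k:np.round(v,3) for k,v in s.items()})
for n in ("scene","top"):
    c=eyes.get_calibration(n); print(n,c["fovy"],c["cx"],c["cy"]); print(np.round(c["pose"],3))
    cv2.imwrite(f"pics/{n}0.png",eyes.snapshot(n)[:,:,::-1])
a=cv2.imread("pics/scene0.png");b=cv2.imread("pics/top0.png")
cv2.imwrite("pics/both0.png",np.vstack([a,b])[:,:,:] )
E
```

```text
pics
{'time': np.float64(0.0), 'joints': array([ 1.175,  0.343,  1.525, -0.   ,  1.275, -0.146]), 'joint_velocities': array([ 0.002, -0.001, -0.002,  0.   ,  0.001, -0.   ]), 'joint_torque': array([ 2.0000e-03, -4.3125e+01, -2.4422e+01,  7.2000e-02,  5.6000e-02,
       -0.0000e+00]), 'tool_pos': array([0.13 , 0.508, 0.226]), 'orientation': array([-3.910e-01, -3.117e+00,  2.000e-03]), 'ft_force': array([0.769, 0.639, 0.437]), 'wrist_torque': array([-0.007,  0.023,  0.006]), 'width': np.float64(0.092)}
scene 49.05866320928678 251.26915792087254 191.0377694901758
[[ 0.016  0.863 -0.505  1.112]
 [ 1.    -0.011  0.012 -0.025]
 [ 0.004 -0.505 -0.863  0.9  ]
 [ 0.     0.     0.     1.   ]]
top 49.74328389865594 261.8569457816611 191.20872129678384
[[ 0.021 -1.     0.023  0.586]
 [-1.    -0.021  0.015  0.003]
 [-0.015 -0.023 -1.     0.895]
 [ 0.     0.     0.     1.   ]]
```

View pics/top0.png

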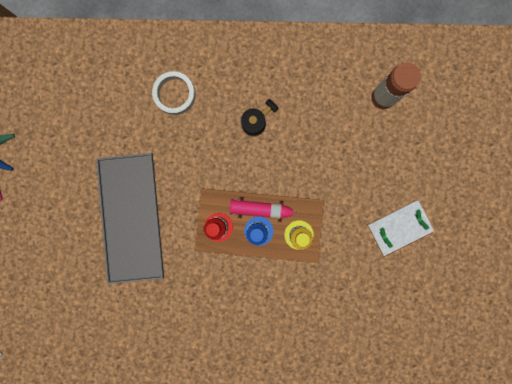

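View pics/scene0.png

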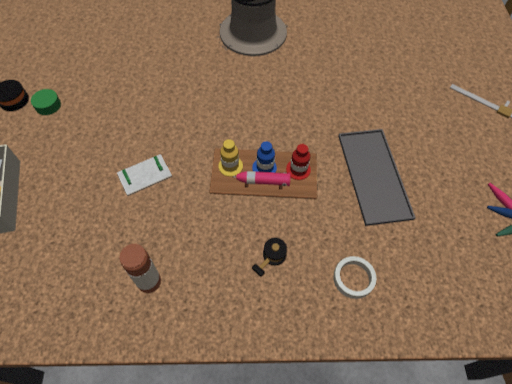

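The top view shows red, blue and yellow coasters near (218,227), (259,232) and (299,236). The lure lies behind them at about (262,209), the tray is on the left (130,218), the cradle on the right (402,228) and the reel at (253,122). Next I'll measure them.

```bash
cat > h.py <<'E'
import numpy as np,cv2
from workcell import readout,eyes
def ray(c,uv):
    f=192/np.tan(np.radians(c["fovy"]/2)); uv=np.atleast_2d(np.asarray(uv,float)); P=np.array(c["pose"])
    d=np.c_[(uv[:,0]-c["cx"])/f,(uv[:,1]-c["cy"])/f,np.ones(len(uv))]@P[:3,:3].T
    return P[:3,3],d
def plane(c,uv,z):
    o,d=ray(c,uv); return (o+d*((z-o[2])/d[:,2])[:,None])[:,:2]
def proj(c,X):
    f=192/np.tan(np.radians(c["fovy"]/2)); P=np.array(c["pose"]); q=(np.atleast_2d(X)-P[:3,3])@P[:3,:3]
    return np.c_[c["cx"]+f*q[:,0]/q[:,2],c["cy"]+f*q[:,1]/q[:,2]]
HUE={"red":[(0,6),(177,180)],"yellow":[(24,34)],"blue":[(102,125)],"pink":[(165,175)]}
def mask(im,col,smin=150,vmin=60):
    h=cv2.cvtColor(im,cv2.COLOR_RGB2HSV); m=np.zeros(im.shape[:2],bool)
    for a,b in HUE[col]: m|=(h[...,0]>=a)&(h[...,0]<=b)
    return (m&(h[...,1]>=smin)&(h[...,2]>=vmin)).astype(np.uint8)
def big(m,lo=1,box=None):
    if box: 
        k=np.zeros_like(m); k[box[1]:box[3],box[0]:box[2]]=1; m=m*k
    cs,_=cv2.findContours(m,cv2.RETR_EXTERNAL,cv2.CHAIN_APPROX_NONE)
    return max(cs,key=cv2.contourArea)[:,0,:]
def circ(P,r,n=3000,tol=.0012):
    # ransac circle of known radius through contour points
    g=np.random.default_rng(0); best=(-1,None)
    for _ in range(n):
        a,b=P[g.choice(len(P),2,False)]; m=(a+b)/2; d=b-a; L=np.hypot(*d)
        if L<r*.5 or L>2*r: continue
        for s in(1,-1):
            c=m+s*np.sqrt(r*r-L*L/4)*np.array([-d[1],d[0]])/L
            k=np.abs(np.hypot(*(P-c).T)-r)<tol
            if k.sum()>best[0]: best=(k.sum(),c,k)
    from scipy.optimize import least_squares
    s=least_squares(lambda c:np.hypot(*(P[best[2]]-c).T)-r,best[1]); return s.x,best[0],len(P)
E
python3 - <<'E'
from h import *
I={n:cv2.cvtColor(cv2.imread(f"pics/{n}0.png"),cv2.COLOR_BGR2RGB) for n in("top","scene")}
C={n:eyes.get_calibration(n) for n in I}
box={"top":(195,185,325,265),"scene":(205,130,325,200)}
for n in I:
    for col in("red","blue","yellow"):
        m=mask(I[n],col); k=np.zeros_like(m); b=box[n]; k[b[1]:b[3],b[0]:b[2]]=1
        ys,xs=np.nonzero(m*k); P=np.c_[xs,ys]
        hull=cv2.convexHull(P)[:,0,:]
        ct=[]
        cs,_=cv2.findContours(m*k,cv2.RETR_EXTERNAL,cv2.CHAIN_APPROX_NONE)
        for c in cs: ct.append(c[:,0,:])
        ct=np.vstack(ct); W=plane(C[n],ct,.011)
        c,q,N=circ(W,.031); print(n,col,"coaster",c.round(4),q,N)
    m=big(mask(I[n],"pink",120),box=(195,185,325,265) if n=="top" else box[n]); print("pink bbox",m.min(0),m.max(0))
# tray, cradle in both
for n in I:
    im=I[n]; h=cv2.cvtColor(im,cv2.COLOR_RGB2HSV)
    wb={"top":(360,195,445,262),"scene":(105,145,185,200)}[n]
    m=((h[...,1]<60)&(h[...,2]>130)).astype(np.uint8); m=cv2.morphologyEx(m,cv2.MORPH_CLOSE,np.ones((7,7)))
    W=plane(C[n],big(m,box=wb),.008); r=cv2.minAreaRect((W*1e3).astype(np.float32)); print(n,"cradle",np.round(r[0],1),np.round(r[1],1),round(r[2],1))
    gm=((h[...,0]>50)&(h[...,0]<85)&(h[...,1]>120)).astype(np.uint8)
    k=np.zeros_like(gm); k[wb[1]:wb[3],wb[0]:wb[2]]=1
    nn,lab,st,ce=cv2.connectedComponentsWithStats(gm*k)
    for i in range(1,nn):
        if st[i,4]>10: print("  rest",st[i,4],plane(C[n],ce[i],.02).round(4))
    tb={"top":(85,145,175,290),"scene":(330,122,420,228)}[n]
    m=((h[...,1]<70)&(h[...,2]<130)).astype(np.uint8); m=cv2.morphologyEx(m,cv2.MORPH_OPEN,np.ones((3,3)))
    W=plane(C[n],big(m,box=tb),.008); r=cv2.minAreaRect((W*1e3).astype(np.float32)); print(n,"tray",np.round(r[0],1),np.round(r[1],1),round(r[2],1))
z=lambda n,b,s:cv2.resize(I[n][b[1]:b[3],b[0]:b[2]],None,fx=s,fy=s,interpolation=cv2.INTER_CUBIC)
a=z("top",(190,180,330,270),5.5); b=z("scene",(200,130,325,200),6.16); w=min(a.shape[1],b.shape[1])
cv2.imwrite("pics/crop0.png",cv2.resize(np.vstack([a[:,:w],b[:,:w]]),(500,600))[:,:,::-1] if 0 else cv2.resize(np.vstack([a[:,:w],b[:,:w]]),None,fx=.64,fy=.64)[:,:,::-1])
E
```

```text
top red coaster [0.5278 0.1084] 70 88
top blue coaster [0.5208 0.0252] 31 76
top yellow coaster [ 0.5152 -0.0636] 55 153
pink bbox [230 199] [270 216]
scene red coaster [0.5276 0.1061] 35 150
scene blue coaster [0.4785 0.0149] 17 103
scene yellow coaster [ 0.5109 -0.068 ] 20 99
pink bbox [255 172] [289 185]
top cradle [ 535.3 -280.2] [ 74.7 120.2] 27.8
  rest 73 [[ 0.5536 -0.3183]]
  rest 69 [[ 0.514  -0.2442]]
top tray [543.3 300.7] [270.7 123. ] 6.8
scene cradle [ 535.  -282.6] [ 76.7 120.3] 28.0
  rest 27 [[ 0.5142 -0.2467]]
  rest 25 [[ 0.5497 -0.3227]]
scene tray [542.4 298.2] [274.6 124.2] 6.8
```

View pics/crop0.png

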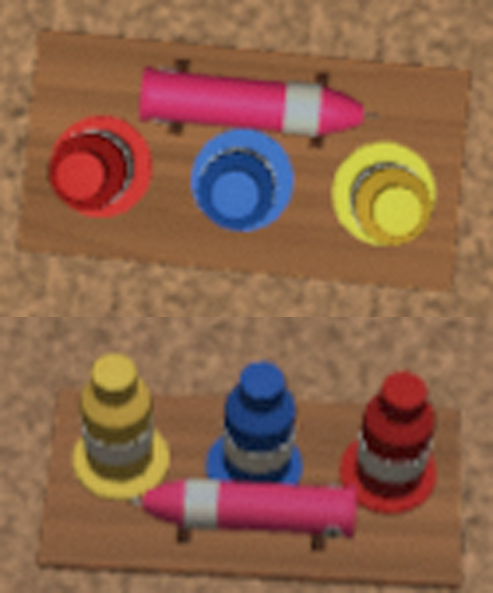

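The crop shows all three bottles standing centred on their coasters. The lure's rests are at about crop (180,97) and (319,110), and the nose points right (-y). I'll start the approach and measure the cap and lure points in the same step.

Call:
drive_tool(deltas=[{"dx": 0.44, "dy": -0.44, "wz": 0.085, "gripper": 0.72}, {"dx": 0.44, "dy": -0.44, "wz": 0.085, "gripper": 0.72}, {"dx": 0.44, "dy": -0.44, "gripper": 0.72}, {"dx": 0.44, "dy": -0.44, "gripper": 0.72}, {"dx": 0.44, "dy": -0.44, "gripper": 0.72}], newtons=20)

```text
validation failed for argument at $.de...
```

```bash
cat >> h.py <<'E'
def st():
    from scipy.spatial.transform import Rotation as R
    s=readout.sense(); M=R.from_rotvec(s["orientation"]).as_matrix(); y=M[:,1]; y=y if y[1]>0 else -y
    print("t",round(s["time"],2),"tcp",np.round(s["tool_pos"],4),"yaw(jaw from +y)",round(np.degrees(np.arctan2(-y[0],y[1])),2),"z",M[:,2].round(3),"w",round(s["width"],4),"F",np.round(s["ft_force"],1),"q",np.round(s["joints"],2)); return np.array(s["tool_pos"])
def to(T,p=None):
    p=np.array(readout.sense()["tool_pos"]) if p is None else p
    print("units to",np.round(T,4),":",np.round((np.array(T)-p)/.075,3))
E
python3 - <<'E'
from h import *
p=st(); to([.5277,.1072,.18])
c=eyes.get_calibration("top"); f=lambda x,y:(190+x/3.52,180+y/3.52)
for n,q in(("red",(77,175)),("blue",(236,194)),("yel",(398,210))): print(n,plane(c,f(*q),.101).round(4))
print("lure rests",plane(c,[f(249,103),f(179,97),f(319,110)],.022).round(4))
E
```

```text
t 0.1 tcp [0.1296 0.5084 0.2261] yaw(jaw from +y) -14.31 z [-0.    -0.001 -1.   ] w 0.0918 F [ 0.4  0.1 -1. ] q [ 1.17  0.34  1.52 -0.    1.28 -0.15]
units to [0.5277 0.1072 0.18  ] : [ 5.307 -5.349 -0.615]
red [[0.5283 0.1096]]
blue [[0.5199 0.0228]]
yel [[ 0.5132 -0.0653]]
lure rests [[ 0.5678  0.0181]
 [ 0.5705  0.0601]
 [ 0.5645 -0.0239]]
```

Call:
drive_tool(deltas=[{"dx": 0.44, "dy": -0.44, "dz": 0, "wx": 0, "wy": 0, "wz": 0.085, "gripper": 0.72}, {"dx": 0.44, "dy": -0.44, "dz": 0, "wx": 0, "wy": 0, "wz": 0.085, "gripper": 0.72}, {"dx": 0.44, "dy": -0.44, "dz": 0, "wx": 0, "wy": 0, "wz": 0, "gripper": 0.72}, {"dx": 0.44, "dy": -0.44, "dz": 0, "wx": 0, "wy": 0, "wz": 0, "gripper": 0.72}, {"dx": 0.44, "dy": -0.44, "dz": 0, "wx": 0, "wy": 0, "wz": 0, "gripper": 0.72}], newtons=20)

```text
time: 0.6
tool_pos: [0.2944, 0.3404, 0.224]
orientation: [-0.084, -3.138, 0.004]
ft_force: [-0.3, 0.1, 0.5]
width: 0.0664
```

Call:
drive_tool(deltas=[{"dx": 0.44, "dy": -0.44, "dz": 0, "wx": 0, "wy": 0, "wz": -0.02, "gripper": 0.72}, {"dx": 0.44, "dy": -0.44, "dz": 0, "wx": 0, "wy": 0, "wz": 0, "gripper": 0.72}, {"dx": 0.44, "dy": -0.44, "dz": 0, "wx": 0, "wy": 0, "wz": 0, "gripper": 0.72}, {"dx": 0.44, "dy": -0.44, "dz": 0, "wx": 0, "wy": 0, "wz": 0, "gripper": 0.72}, {"dx": 0.44, "dy": -0.44, "dz": 0, "wx": 0, "wy": 0, "wz": 0, "gripper": 0.72}], newtons=20)

```text
time: 1.1
tool_pos: [0.4638, 0.1669, 0.2232]
orientation: [-0.118, -3.135, 0.004]
ft_force: [0.7, 1.3, -0.5]
width: 0.0662
```

Call:
drive_tool(deltas=[{"dx": 0.44, "dy": -0.44, "dz": 0, "wx": 0, "wy": 0, "wz": 0, "gripper": 0.72}, {"dx": 0.44, "dy": -0.44, "dz": 0, "wx": 0, "wy": 0, "wz": 0, "gripper": 0.72}, {"dx": 0, "dy": 0, "dz": -0.4, "wx": 0, "wy": 0, "wz": 0, "gripper": 0.72}, {"dx": 0, "dy": 0, "dz": 0, "wx": 0, "wy": 0, "wz": 0, "gripper": 0.72}], newtons=20)

```text
time: 1.5
tool_pos: [0.5354, 0.092, 0.1909]
orientation: [-0.129, -3.134, 0.006]
ft_force: [-1.3, 0.1, 0.1]
width: 0.0664
```

```bash
python3 - <<'E'
from h import *
p=st(); to([.5277,.1072,.043])
c=eyes.get_calibration("wrist"); im=eyes.snapshot("wrist"); np.save("w1",im); cv2.imwrite("pics/w1.png",im[:,:,::-1]); print(c["fovy"],c["cx"],c["cy"],np.round(c["pose"],3))
print("proj caps",proj(c,[[.5277,.1072,.101],[.5214,.0215,.101],[.515,-.064,.101]]).round(0), "lure",proj(c,[.568,.0175,.034]).round(0))
E
```

```text
t 1.5 tcp [0.5354 0.092  0.1909] yaw(jaw from +y) -4.73 z [-0.005 -0.003 -1.   ] w 0.0664 F [-1.3  0.1  0.1] q [ 0.03  0.41  1.52 -0.    1.21 -1.46]
units to [0.5277 0.1072 0.043 ] : [-0.103  0.202 -1.971]
59.05941187914899 256.09521348416604 190.4012561031617 [[ 0.082  0.964  0.253  0.468]
 [ 0.997 -0.079 -0.024  0.098]
 [-0.003  0.254 -0.967  0.349]
 [ 0.     0.     0.     1.   ]]
proj caps [[275. 183.]
 [161. 184.]
 [ 47. 184.]] lure [[183. 214.]]
```

View pics/w1.png

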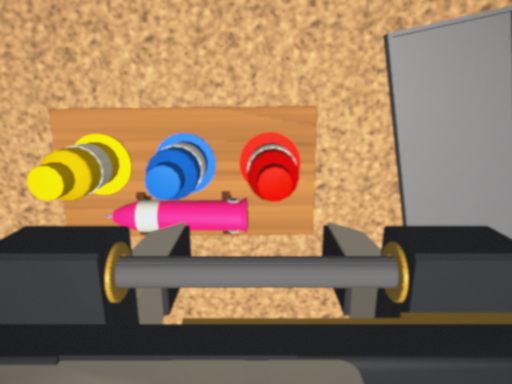

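The wrist view agrees with the estimate: caps at (276,181), (164,181) and (47,181), within 3 px of their projections. I'll go down on red.

Call:
drive_tool(deltas=[{"dx": -0.1, "dy": 0.2, "dz": -0.25, "wx": 0, "wy": 0, "wz": 0, "gripper": 0.72}, {"dx": 0, "dy": 0, "dz": -0.5, "wx": 0, "wy": 0, "wz": 0, "gripper": 0.72}, {"dx": 0, "dy": 0, "dz": -0.5, "wx": 0, "wy": 0, "wz": 0, "gripper": 0.72}, {"dx": 0, "dy": 0, "dz": -0.5, "wx": 0, "wy": 0, "wz": 0, "gripper": 0.72}, {"dx": 0, "dy": 0, "dz": -0.2, "wx": 0, "wy": 0, "wz": 0, "gripper": 0.72}], newtons=20)

```text
time: 2.05
tool_pos: [0.5326, 0.1122, 0.0534]
orientation: [0.119, 3.122, -0.003]
ft_force: [-0.1, 0.0, 0.2]
width: 0.066
```

```bash
python3 -c "
from h import *
st(); to([.5277,.1072,.043])"
```

```text
t 2.05 tcp [0.5326 0.1122 0.0534] yaw(jaw from +y) -4.36 z [ 0.017 -0.002 -1.   ] w 0.066 F [-0.1  0.   0.2] q [ 0.07  0.57  1.7  -0.    0.86 -1.42]
units to [0.5277 0.1072 0.043 ] : [-0.065 -0.067 -0.138]
```

Call:
drive_tool(deltas=[{"dx": -0.065, "dy": -0.067, "dz": -0.138, "wx": 0, "wy": 0.016, "wz": 0, "gripper": 0.72}, {"dx": 0, "dy": 0, "dz": 0, "wx": 0, "wy": 0, "wz": 0, "gripper": 0.72}], newtons=20)

```text
time: 2.25
tool_pos: [0.5265, 0.1086, 0.0428]
orientation: [-0.114, -3.137, 0.004]
ft_force: [0.1, -0.8, 0.0]
width: 0.0661
```

```bash
python3 -c "
from h import *
st(); to([.5277,.1072,.043])"
```

```text
t 2.25 tcp [0.5265 0.1086 0.0428] yaw(jaw from +y) -4.17 z [-0.003 -0.002 -1.   ] w 0.0661 F [ 0.1 -0.8  0. ] q [ 0.06  0.58  1.71 -0.    0.85 -1.43]
units to [0.5277 0.1072 0.043 ] : [ 0.016 -0.019  0.003]
```

Call:
drive_tool(deltas=[{"dx": 0, "dy": 0, "dz": 0, "wx": 0, "wy": 0, "wz": 0, "gripper": 0.3}, {"dx": 0, "dy": 0, "dz": 0, "wx": 0, "wy": 0, "wz": 0, "gripper": 0.3}, {"dx": 0, "dy": 0, "dz": 0, "wx": 0, "wy": 0, "wz": 0, "gripper": 0.3}, {"dx": 0, "dy": 0, "dz": 0, "wx": 0, "wy": 0, "wz": 0, "gripper": 0.3}, {"dx": 0, "dy": 0, "dz": 0, "wx": 0, "wy": 0, "wz": 0, "gripper": 0.3}], newtons=20)

```text
time: 2.75
tool_pos: [0.5294, 0.1093, 0.0478]
orientation: [0.113, 3.134, -0.003]
ft_force: [-0.1, -0.1, -1.8]
width: 0.0433
```

Call:
drive_tool(deltas=[{"dx": 0, "dy": 0, "dz": 0.2, "wx": 0, "wy": 0, "wz": 0, "gripper": 0.3}, {"dx": 0, "dy": 0, "dz": 0.3, "wx": 0, "wy": 0, "wz": 0, "gripper": 0.3}, {"dx": 0, "dy": 0, "dz": 0.3, "wx": 0, "wy": 0, "wz": 0, "gripper": 0.3}], newtons=20)

```text
time: 3.05
tool_pos: [0.5268, 0.109, 0.1065]
orientation: [-0.114, -3.138, 0.004]
ft_force: [0.3, 0.0, -0.3]
width: 0.0435
```

```bash
python3 -c "
from h import *
st(); to([.627,.3095,.10])"
```

```text
t 3.05 tcp [0.5268 0.109  0.1065] yaw(jaw from +y) -4.15 z [-0.002 -0.002 -1.   ] w 0.0435 F [ 0.3  0.  -0.3] q [ 0.06  0.49  1.65 -0.    1.   -1.43]
units to [0.627  0.3095 0.1   ] : [ 1.336  2.673 -0.087]
```

Call:
drive_tool(deltas=[{"dx": 0.223, "dy": 0.446, "dz": 0, "wx": 0, "wy": 0, "wz": 0, "gripper": 0.3}, {"dx": 0.223, "dy": 0.446, "dz": 0, "wx": 0, "wy": 0, "wz": 0, "gripper": 0.3}, {"dx": 0.223, "dy": 0.446, "dz": 0, "wx": 0, "wy": 0, "wz": 0, "gripper": 0.3}, {"dx": 0.223, "dy": 0.446, "dz": 0, "wx": 0, "wy": 0, "wz": 0, "gripper": 0.3}, {"dx": 0.223, "dy": 0.446, "dz": 0, "wx": 0, "wy": 0, "wz": 0, "gripper": 0.3}], newtons=20)

```text
time: 3.55
tool_pos: [0.6134, 0.2778, 0.1116]
orientation: [0.125, 3.135, -0.004]
ft_force: [0.6, -0.7, -0.3]
width: 0.0433
```

Call:
drive_tool(deltas=[{"dx": 0.223, "dy": 0.446, "dz": 0, "wx": 0, "wy": 0, "wz": 0, "gripper": 0.3}, {"dx": 0, "dy": 0, "dz": -0.3, "wx": 0, "wy": 0, "wz": 0, "gripper": 0.3}, {"dx": 0, "dy": 0, "dz": -0.3, "wx": 0, "wy": 0, "wz": 0, "gripper": 0.3}, {"dx": 0, "dy": 0, "dz": 0, "wx": 0, "wy": 0, "wz": 0, "gripper": 0.3}], newtons=20)

```text
time: 3.95
tool_pos: [0.6315, 0.3188, 0.0646]
orientation: [0.117, 3.133, 0.0]
ft_force: [0.2, -0.4, -1.5]
width: 0.0434
```

```bash
python3 -c "
from h import *
for i in range(4): st()
to([.627,.3095,.038])"
```

```text
t 3.95 tcp [0.6315 0.3188 0.0646] yaw(jaw from +y) -4.27 z [ 0.006 -0.    -1.   ] w 0.0434 F [ 0.2 -0.4 -1.5] q [ 0.36  0.81  1.15 -0.    1.17 -1.13]
t 3.95 tcp [0.6315 0.3188 0.0646] yaw(jaw from +y) -4.27 z [ 0.006 -0.    -1.   ] w 0.0434 F [ 0.2 -0.4 -1.5] q [ 0.36  0.81  1.15 -0.    1.17 -1.13]
t 3.95 tcp [0.6315 0.3188 0.0646] yaw(jaw from +y) -4.27 z [ 0.006 -0.    -1.   ] w 0.0434 F [ 0.2 -0.4 -1.5] q [ 0.36  0.81  1.15 -0.    1.17 -1.13]
t 3.95 tcp [0.6315 0.3188 0.0646] yaw(jaw from +y) -4.27 z [ 0.006 -0.    -1.   ] w 0.0434 F [ 0.2 -0.4 -1.5] q [ 0.36  0.81  1.15 -0.    1.17 -1.13]
units to [0.627  0.3095 0.038 ] : [-0.06  -0.124 -0.355]
```

Call:
drive_tool(deltas=[{"dx": -0.06, "dy": -0.12, "dz": -0.15, "wx": 0, "wy": 0, "wz": 0, "gripper": 0.3}, {"dx": 0, "dy": 0, "dz": -0.1, "wx": 0, "wy": 0, "wz": 0, "gripper": 0.3}, {"dx": 0, "dy": 0, "dz": -0.05, "wx": 0, "wy": 0, "wz": 0, "gripper": 0.3}], newtons=20)

```text
time: 4.25
tool_pos: [0.6278, 0.3099, 0.0437]
orientation: [0.117, 3.131, 0.002]
ft_force: [0.4, 0.3, -1.6]
width: 0.0434
```

Call:
drive_tool(deltas=[{"dx": 0, "dy": 0, "dz": -0.03, "wx": 0, "wy": 0, "wz": 0, "gripper": 0.3}], newtons=20)

```text
time: 4.35
tool_pos: [0.6281, 0.31, 0.0419]
orientation: [0.118, 3.131, 0.002]
ft_force: [0.8, 0.1, -1.9]
width: 0.0436
```

Call:
drive_tool(deltas=[{"dx": 0, "dy": 0, "dz": -0.03, "wx": 0, "wy": 0, "wz": 0, "gripper": 0.3}], newtons=20)

```text
time: 4.45
tool_pos: [0.6287, 0.3101, 0.0404]
orientation: [0.118, 3.13, 0.003]
ft_force: [0.1, 0.7, -1.5]
width: 0.044
```

Call:
drive_tool(deltas=[{"dx": 0, "dy": 0, "dz": -0.03, "wx": 0, "wy": 0, "wz": 0, "gripper": 0.3}], newtons=20)

```text
time: 4.55
tool_pos: [0.6294, 0.3101, 0.0396]
orientation: [0.118, 3.128, 0.003]
ft_force: [-3.4, -4.4, 11.9]
width: 0.0434
```

Call:
drive_tool(deltas=[{"dx": 0, "dy": 0, "dz": -0.03, "wx": 0, "wy": 0, "wz": 0, "gripper": 0.3}], newtons=20)

```text
time: 4.65
tool_pos: [0.6298, 0.31, 0.0396]
orientation: [0.118, 3.127, 0.003]
ft_force: [-6.5, -3.6, 12.3]
width: 0.0437
```

Call:
drive_tool(deltas=[{"dx": 0, "dy": 0, "dz": -0.02, "wx": 0, "wy": 0, "wz": 0, "gripper": 0.3}], newtons=20)

```text
time: 4.75
tool_pos: [0.63, 0.3101, 0.0396]
orientation: [0.118, 3.126, 0.004]
ft_force: [-2.2, -1.2, 1.9]
width: 0.0435
```

Call:
drive_tool(deltas=[{"dx": 0, "dy": 0, "dz": 0, "wx": 0, "wy": 0, "wz": 0, "gripper": 0.72}, {"dx": 0, "dy": 0, "dz": 0, "wx": 0, "wy": 0, "wz": 0, "gripper": 0.72}, {"dx": 0, "dy": 0, "dz": 0.3, "wx": 0, "wy": 0.01, "wz": 0, "gripper": 0.72}, {"dx": 0, "dy": 0, "dz": 0.5, "wx": 0, "wy": 0, "wz": 0, "gripper": 0.72}, {"dx": 0, "dy": 0, "dz": 0.5, "wx": 0, "wy": 0, "wz": 0, "gripper": 0.72}], newtons=20)

```text
time: 5.25
tool_pos: [0.6273, 0.3094, 0.1334]
orientation: [-0.118, -3.133, 0.003]
ft_force: [1.3, 0.5, 0.1]
width: 0.066
```

Call:
drive_tool(deltas=[{"dx": -0.2, "dy": -0.54, "dz": 0, "wx": 0, "wy": 0, "wz": 0, "gripper": 0.72}, {"dx": -0.2, "dy": -0.54, "dz": 0, "wx": 0, "wy": 0, "wz": 0, "gripper": 0.72}, {"dx": -0.2, "dy": -0.54, "dz": 0, "wx": 0, "wy": 0, "wz": 0, "gripper": 0.72}, {"dx": -0.2, "dy": -0.54, "dz": 0, "wx": 0, "wy": 0, "wz": 0, "gripper": 0.72}, {"dx": -0.2, "dy": -0.54, "dz": 0, "wx": 0, "wy": 0, "wz": 0, "gripper": 0.72}], newtons=20)

```text
time: 5.75
tool_pos: [0.5555, 0.1083, 0.1415]
orientation: [0.105, 3.126, 0.009]
ft_force: [0.3, -0.2, 0.5]
width: 0.0664
```

Call:
drive_tool(deltas=[{"dx": -0.2, "dy": -0.54, "dz": 0, "wx": 0, "wy": 0, "wz": 0, "gripper": 0.72}, {"dx": -0.12, "dy": -0.33, "dz": 0, "wx": 0, "wy": 0, "wz": 0, "gripper": 0.72}, {"dx": -0.05, "dy": -0.15, "dz": 0, "wx": 0, "wy": 0, "wz": 0, "gripper": 0.72}], newtons=20)

```text
time: 6.05
tool_pos: [0.5258, 0.026, 0.1424]
orientation: [0.109, 3.124, 0.008]
ft_force: [0.3, 0.2, -0.5]
width: 0.0663
```

```bash
python3 - <<'E'
from h import *
st(); to([.5214,.0215,.0466])
cs=eyes.get_calibration("scene"); im=eyes.snapshot("scene"); cv2.imwrite("pics/s2.png",im[:,:,::-1])
E
```

```text
t 6.05 tcp [0.5258 0.026  0.1424] yaw(jaw from +y) -4.01 z [ 0.016  0.005 -1.   ] w 0.0663 F [ 0.3  0.2 -0.5] q [-0.1   0.42  1.66  0.01  1.05 -1.6 ]
units to [0.5214 0.0215 0.0466] : [-0.059 -0.061 -1.277]
```

View pics/s2.png

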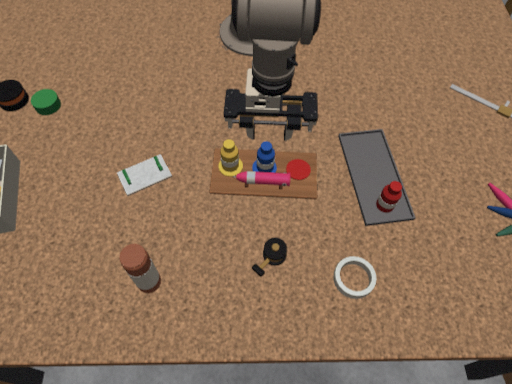

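Red stands upright in the tray at (390,195), and its coaster is now exposed. Next is blue.

Call:
drive_tool(deltas=[{"dx": -0.06, "dy": -0.06, "dz": -0.2, "wx": -0.005, "wy": 0.015, "wz": 0, "gripper": 0.72}, {"dx": 0, "dy": 0, "dz": -0.45, "wx": 0, "wy": 0, "wz": 0, "gripper": 0.72}, {"dx": 0, "dy": 0, "dz": -0.35, "wx": 0, "wy": 0, "wz": 0, "gripper": 0.72}, {"dx": 0, "dy": 0, "dz": -0.15, "wx": 0, "wy": 0, "wz": 0, "gripper": 0.72}, {"dx": 0, "dy": 0, "dz": -0.05, "wx": 0, "wy": 0, "wz": 0, "gripper": 0.72}], newtons=20)

```text
time: 6.6
tool_pos: [0.5228, 0.0247, 0.0465]
orientation: [0.105, 3.139, -0.002]
ft_force: [-0.6, 0.8, 0.0]
width: 0.0658
```

```bash
python3 - <<'E'
from h import *
st(); to([.5214,.0215,.0466])
for n,b in(("scene",(280,150,320,182)),("top",(195,205,240,250))):
    c=eyes.get_calibration(n); im=eyes.snapshot(n); 
    try:
        P=big(mask(im,"red"),box=b); m=cv2.moments(P); W=plane(c,P,.011); print(n,"red coaster",circ(W,.031))
    except Exception as e: print(n,e)
E
```

```text
t 6.6 tcp [0.5228 0.0247 0.0465] yaw(jaw from +y) -3.82 z [ 0.001 -0.001 -1.   ] w 0.0658 F [-0.6  0.8  0. ] q [-0.1   0.55  1.75 -0.    0.84 -1.6 ]
units to [0.5214 0.0215 0.0466] : [-0.019 -0.043  0.001]
scene red coaster (array([0.52811645, 0.10599985]), np.int64(48), 65)
top Initial guess is outside of provided bounds
```

Call:
drive_tool(deltas=[{"dx": -0.02, "dy": -0.03, "dz": 0, "wx": 0, "wy": 0, "wz": 0, "gripper": 0.72}, {"dx": 0, "dy": 0, "dz": 0, "wx": 0, "wy": 0, "wz": 0, "gripper": 0.3}, {"dx": 0, "dy": 0, "dz": 0, "wx": 0, "wy": 0, "wz": 0, "gripper": 0.3}, {"dx": 0, "dy": 0, "dz": 0, "wx": 0, "wy": 0, "wz": 0, "gripper": 0.3}, {"dx": 0, "dy": 0, "dz": 0, "wx": 0, "wy": 0, "wz": 0, "gripper": 0.3}], newtons=20)

```text
time: 7.2
tool_pos: [0.5236, 0.0228, 0.0499]
orientation: [0.102, 3.133, -0.003]
ft_force: [-0.1, 0.3, -1.3]
width: 0.0433
```

Call:
drive_tool(deltas=[{"dx": 0, "dy": 0, "dz": 0.2, "wx": 0, "wy": 0, "wz": 0, "gripper": 0.3}, {"dx": 0, "dy": 0, "dz": 0.4, "wx": 0, "wy": 0, "wz": 0, "gripper": 0.3}, {"dx": 0, "dy": 0, "dz": 0.2, "wx": 0, "wy": 0, "wz": 0, "gripper": 0.3}, {"dx": 0, "dy": 0, "dz": 0, "wx": 0, "wy": 0, "wz": 0, "gripper": 0.3}], newtons=20)

```text
time: 7.6
tool_pos: [0.5227, 0.0227, 0.1115]
orientation: [0.104, 3.135, -0.002]
ft_force: [0.6, 0.4, -1.5]
width: 0.0434
```

```bash
python3 -c "
from h import *
st(); to([.459,.289,.10])"
```

```text
t 7.6 tcp [0.5227 0.0227 0.1115] yaw(jaw from +y) -3.78 z [ 0.005 -0.002 -1.   ] w 0.0434 F [ 0.6  0.4 -1.5] q [-0.1   0.46  1.69 -0.    0.99 -1.61]
units to [0.459 0.289 0.1  ] : [-0.849  3.551 -0.154]
```

Call:
drive_tool(deltas=[{"dx": -0.14, "dy": 0.58, "dz": 0, "wx": 0, "wy": 0, "wz": 0, "gripper": 0.3}, {"dx": -0.14, "dy": 0.58, "dz": 0, "wx": 0, "wy": 0, "wz": 0, "gripper": 0.3}, {"dx": -0.14, "dy": 0.58, "dz": 0, "wx": 0, "wy": 0, "wz": 0, "gripper": 0.3}, {"dx": -0.14, "dy": 0.58, "dz": 0, "wx": 0, "wy": 0, "wz": 0, "gripper": 0.3}, {"dx": -0.14, "dy": 0.58, "dz": 0, "wx": 0, "wy": 0, "wz": 0, "gripper": 0.3}], newtons=20)

```text
time: 8.1
tool_pos: [0.4693, 0.2407, 0.1087]
orientation: [0.123, 3.133, -0.005]
ft_force: [1.0, 0.7, -1.7]
width: 0.0434
```

Call:
drive_tool(deltas=[{"dx": -0.1, "dy": 0.4, "dz": 0, "wx": 0, "wy": 0, "wz": 0, "gripper": 0.3}, {"dx": -0.03, "dy": 0.15, "dz": -0.2, "wx": 0, "wy": 0, "wz": 0, "gripper": 0.3}, {"dx": 0, "dy": 0, "dz": -0.3, "wx": 0, "wy": 0, "wz": 0, "gripper": 0.3}, {"dx": 0, "dy": 0, "dz": -0.1, "wx": 0, "wy": 0, "wz": 0, "gripper": 0.3}], newtons=20)

```text
time: 8.5
tool_pos: [0.4556, 0.2897, 0.0602]
orientation: [0.11, 3.134, -0.003]
ft_force: [-0.4, -0.2, -1.1]
width: 0.0432
```

```bash
python3 -c "
from h import *
st(); to([.459,.289,.042])"
```

```text
t 8.5 tcp [0.4556 0.2897 0.0602] yaw(jaw from +y) -4.02 z [ 0.005 -0.002 -1.   ] w 0.0432 F [-0.4 -0.2 -1.1] q [ 0.43  0.56  1.69 -0.01  0.89 -1.07]
units to [0.459 0.289 0.042] : [ 0.046 -0.009 -0.243]
```

Call:
drive_tool(deltas=[{"dx": 0.03, "dy": 0, "dz": -0.1, "wx": 0, "wy": 0, "wz": 0, "gripper": 0.3}, {"dx": 0, "dy": 0, "dz": -0.05, "wx": 0, "wy": 0.005, "wz": 0, "gripper": 0.3}, {"dx": 0, "dy": 0, "dz": -0.03, "wx": 0, "wy": 0, "wz": 0, "gripper": 0.3}], newtons=20)

```text
time: 8.8
tool_pos: [0.4578, 0.2886, 0.0447]
orientation: [-0.112, -3.137, 0.005]
ft_force: [1.3, 0.7, -1.4]
width: 0.0435
```

Call:
drive_tool(deltas=[{"dx": 0, "dy": 0, "dz": -0.03, "wx": 0, "wy": 0, "wz": 0, "gripper": 0.3}], newtons=20)

```text
time: 8.9
tool_pos: [0.4583, 0.2884, 0.0427]
orientation: [-0.113, -3.137, 0.005]
ft_force: [-0.5, -0.0, 1.8]
width: 0.0433
```

Call:
drive_tool(deltas=[{"dx": 0, "dy": 0, "dz": -0.03, "wx": 0, "wy": 0, "wz": 0, "gripper": 0.3}], newtons=20)

```text
time: 9.0
tool_pos: [0.4587, 0.288, 0.0422]
orientation: [-0.114, -3.138, 0.005]
ft_force: [-7.5, -5.6, 26.4]
width: 0.0435
```

Call:
drive_tool(deltas=[{"dx": 0, "dy": 0, "dz": 0.01, "wx": 0, "wy": 0, "wz": 0, "gripper": 0.72}, {"dx": 0, "dy": 0, "dz": 0, "wx": 0, "wy": 0, "wz": 0, "gripper": 0.72}, {"dx": 0, "dy": 0, "dz": 0.3, "wx": 0, "wy": 0, "wz": 0, "gripper": 0.72}, {"dx": 0, "dy": 0, "dz": 0.5, "wx": 0, "wy": 0, "wz": 0, "gripper": 0.72}, {"dx": 0, "dy": 0, "dz": 0.4, "wx": 0, "wy": 0, "wz": 0, "gripper": 0.72}], newtons=20)

```text
time: 9.5
tool_pos: [0.4578, 0.2863, 0.1338]
orientation: [-0.117, -3.134, 0.008]
ft_force: [1.1, -0.1, 0.6]
width: 0.0659
```

Call:
drive_tool(deltas=[{"dx": 0.095, "dy": -0.6, "dz": 0, "wx": 0, "wy": 0, "wz": 0, "gripper": 0.72}, {"dx": 0.095, "dy": -0.6, "dz": 0, "wx": 0, "wy": 0, "wz": 0, "gripper": 0.72}, {"dx": 0.095, "dy": -0.6, "dz": 0, "wx": 0, "wy": 0, "wz": 0, "gripper": 0.72}, {"dx": 0.095, "dy": -0.6, "dz": 0, "wx": 0, "wy": 0, "wz": 0, "gripper": 0.72}, {"dx": 0.095, "dy": -0.6, "dz": 0, "wx": 0, "wy": 0, "wz": 0, "gripper": 0.72}], newtons=20)

```text
time: 10.0
tool_pos: [0.4973, 0.0604, 0.141]
orientation: [0.101, 3.129, 0.002]
ft_force: [1.0, -0.4, -0.3]
width: 0.0658
```

Call:
drive_tool(deltas=[{"dx": 0.095, "dy": -0.6, "dz": 0, "wx": 0, "wy": 0, "wz": 0, "gripper": 0.72}, {"dx": 0.095, "dy": -0.6, "dz": 0, "wx": 0, "wy": 0, "wz": 0, "gripper": 0.72}, {"dx": 0.07, "dy": -0.33, "dz": 0, "wx": 0, "wy": 0, "wz": 0, "gripper": 0.72}, {"dx": 0.02, "dy": -0.1, "dz": 0, "wx": 0, "wy": 0, "wz": 0, "gripper": 0.72}], newtons=20)

```text
time: 10.4
tool_pos: [0.5197, -0.0724, 0.1424]
orientation: [0.111, 3.123, -0.001]
ft_force: [-0.2, 1.1, -0.1]
width: 0.0658
```

```bash
python3 -c "
from h import *
st(); to([.515,-.064,.0466])"
```

```text
t 10.4 tcp [ 0.5197 -0.0724  0.1424] yaw(jaw from +y) -4.06 z [ 0.016 -0.001 -1.   ] w 0.0658 F [-0.2  1.1 -0.1] q [-0.29  0.42  1.66  0.    1.05 -1.79]
units to [ 0.515  -0.064   0.0466] : [-0.062  0.112 -1.277]
```

Call:
drive_tool(deltas=[{"dx": -0.06, "dy": 0.11, "dz": -0.2, "wx": 0, "wy": 0.015, "wz": 0, "gripper": 0.72}, {"dx": 0, "dy": 0, "dz": -0.45, "wx": 0, "wy": 0, "wz": 0, "gripper": 0.72}, {"dx": 0, "dy": 0, "dz": -0.35, "wx": 0, "wy": 0, "wz": 0, "gripper": 0.72}, {"dx": 0, "dy": 0, "dz": -0.15, "wx": 0, "wy": 0, "wz": 0, "gripper": 0.72}, {"dx": 0, "dy": 0, "dz": -0.05, "wx": 0, "wy": 0, "wz": 0, "gripper": 0.72}], newtons=20)

```text
time: 10.9
tool_pos: [0.513, -0.0587, 0.0478]
orientation: [-0.111, -3.138, -0.0]
ft_force: [-0.0, -0.6, 1.1]
width: 0.0664
```

```bash
python3 -c "
from h import *
st(); to([.515,-.064,.0466])"
```

```text
t 10.9 tcp [ 0.513  -0.0587  0.0478] yaw(jaw from +y) -4.06 z [-0.001  0.    -1.   ] w 0.0664 F [-0.  -0.6  1.1] q [-0.26  0.54  1.77  0.    0.83 -1.76]
units to [ 0.515  -0.064   0.0466] : [ 0.026 -0.07  -0.016]
```

Call:
drive_tool(deltas=[{"dx": 0.02, "dy": -0.06, "dz": -0.01, "wx": 0, "wy": 0, "wz": 0, "gripper": 0.72}, {"dx": 0, "dy": 0, "dz": 0, "wx": 0, "wy": 0, "wz": 0, "gripper": 0.3}, {"dx": 0, "dy": 0, "dz": 0, "wx": 0, "wy": 0, "wz": 0, "gripper": 0.3}, {"dx": 0, "dy": 0, "dz": 0, "wx": 0, "wy": 0, "wz": 0, "gripper": 0.3}, {"dx": 0, "dy": 0, "dz": 0, "wx": 0, "wy": 0, "wz": 0, "gripper": 0.3}], newtons=20)

```text
time: 11.4
tool_pos: [0.5149, -0.0611, 0.048]
orientation: [-0.106, -3.139, 0.0]
ft_force: [-0.0, 0.4, -1.3]
width: 0.0435
```

Call:
drive_tool(deltas=[{"dx": 0, "dy": 0, "dz": 0.2, "wx": 0, "wy": 0, "wz": 0, "gripper": 0.3}, {"dx": 0, "dy": 0, "dz": 0.4, "wx": 0, "wy": 0, "wz": 0, "gripper": 0.3}, {"dx": 0, "dy": 0, "dz": 0.2, "wx": 0, "wy": 0, "wz": 0, "gripper": 0.3}, {"dx": 0, "dy": 0, "dz": 0, "wx": 0, "wy": 0, "wz": 0, "gripper": 0.3}], newtons=20)

```text
time: 11.8
tool_pos: [0.5138, -0.0607, 0.1097]
orientation: [-0.108, -3.138, -0.002]
ft_force: [-0.5, -0.0, -1.5]
width: 0.043
```

```bash
python3 -c "
from h import *
st(); to([.543,.2995,.10])"
```

```text
t 11.8 tcp [ 0.5138 -0.0607  0.1097] yaw(jaw from +y) -3.94 z [-0.002  0.001 -1.   ] w 0.043 F [-0.5 -0.  -1.5] q [-0.27  0.46  1.7   0.    0.98 -1.77]
units to [0.543  0.2995 0.1   ] : [ 0.389  4.802 -0.13 ]
```

Call:
drive_tool(deltas=[{"dx": 0.05, "dy": 0.6, "dz": 0, "wx": 0, "wy": 0, "wz": 0, "gripper": 0.3}, {"dx": 0.05, "dy": 0.6, "dz": 0, "wx": 0, "wy": 0, "wz": 0, "gripper": 0.3}, {"dx": 0.05, "dy": 0.6, "dz": 0, "wx": 0, "wy": 0, "wz": 0, "gripper": 0.3}, {"dx": 0.05, "dy": 0.6, "dz": 0, "wx": 0, "wy": 0, "wz": 0, "gripper": 0.3}, {"dx": 0.05, "dy": 0.6, "dz": 0, "wx": 0, "wy": 0, "wz": 0, "gripper": 0.3}], newtons=20)

```text
time: 12.3
tool_pos: [0.5318, 0.1653, 0.1068]
orientation: [-0.128, -3.136, 0.0]
ft_force: [1.7, 0.0, -1.5]
width: 0.0431
```

Call:
drive_tool(deltas=[{"dx": 0.05, "dy": 0.6, "dz": 0, "wx": 0, "wy": 0, "wz": 0, "gripper": 0.3}, {"dx": 0.05, "dy": 0.6, "dz": 0, "wx": 0, "wy": 0, "wz": 0, "gripper": 0.3}, {"dx": 0.03, "dy": 0.33, "dz": 0, "wx": 0, "wy": 0, "wz": 0, "gripper": 0.3}, {"dx": 0, "dy": 0.08, "dz": -0.2, "wx": 0, "wy": 0, "wz": 0, "gripper": 0.3}, {"dx": 0, "dy": 0, "dz": -0.3, "wx": 0, "wy": 0, "wz": 0, "gripper": 0.3}], newtons=20)

```text
time: 12.8
tool_pos: [0.5398, 0.2973, 0.0648]
orientation: [-0.118, -3.137, -0.003]
ft_force: [0.1, 0.8, -1.8]
width: 0.0432
```

Call:
drive_tool(deltas=[{"dx": 0, "dy": 0, "dz": -0.1, "wx": 0, "wy": 0, "wz": 0, "gripper": 0.3}], newtons=20)

```text
time: 12.9
tool_pos: [0.5377, 0.2962, 0.0535]
orientation: [-0.117, -3.131, 0.001]
ft_force: [-0.9, 0.2, -2.4]
width: 0.0437
```

```bash
python3 -c "
from h import *
st(); to([.543,.2995,.042])"
```

```text
t 12.9 tcp [0.5377 0.2962 0.0535] yaw(jaw from +y) -4.28 z [-0.008 -0.    -1.   ] w 0.0437 F [-0.9  0.2 -2.4] q [ 0.38  0.68  1.47  0.    1.   -1.12]
units to [0.543  0.2995 0.042 ] : [ 0.071  0.044 -0.153]
```

Call:
drive_tool(deltas=[{"dx": 0.06, "dy": 0.03, "dz": -0.06, "wx": 0, "wy": -0.006, "wz": 0, "gripper": 0.3}, {"dx": 0, "dy": 0, "dz": -0.04, "wx": 0, "wy": 0, "wz": 0, "gripper": 0.3}, {"dx": 0, "dy": 0, "dz": -0.03, "wx": 0, "wy": 0, "wz": 0, "gripper": 0.3}], newtons=20)

```text
time: 13.2
tool_pos: [0.5418, 0.2957, 0.0408]
orientation: [-0.121, -3.134, 0.004]
ft_force: [0.1, 0.1, -1.8]
width: 0.0434
```

Call:
drive_tool(deltas=[{"dx": 0, "dy": 0, "dz": -0.03, "wx": 0, "wy": 0, "wz": 0, "gripper": 0.3}], newtons=20)

```text
time: 13.3
tool_pos: [0.5425, 0.2951, 0.0402]
orientation: [-0.122, -3.135, 0.004]
ft_force: [-5.8, -4.6, 17.0]
width: 0.0433
```

Call:
drive_tool(deltas=[{"dx": 0, "dy": 0, "dz": -0.02, "wx": 0, "wy": 0, "wz": 0, "gripper": 0.3}], newtons=20)

```text
time: 13.4
tool_pos: [0.5427, 0.2949, 0.0403]
orientation: [-0.124, -3.136, 0.003]
ft_force: [-4.7, 1.3, 5.5]
width: 0.043
```

Call:
drive_tool(deltas=[{"dx": 0, "dy": 0, "dz": 0, "wx": 0, "wy": 0, "wz": 0, "gripper": 0.72}, {"dx": 0, "dy": 0, "dz": 0, "wx": 0, "wy": 0, "wz": 0, "gripper": 0.72}, {"dx": 0, "dy": 0, "dz": 0.3, "wx": 0, "wy": 0, "wz": 0, "gripper": 0.72}, {"dx": 0, "dy": 0, "dz": 0.5, "wx": 0, "wy": 0, "wz": 0, "gripper": 0.72}, {"dx": 0, "dy": 0, "dz": 0.5, "wx": 0, "wy": 0, "wz": 0, "gripper": 0.72}], newtons=20)

```text
time: 13.9
tool_pos: [0.5415, 0.2928, 0.1375]
orientation: [-0.127, -3.13, 0.007]
ft_force: [0.7, -0.6, 0.3]
width: 0.0661
```

```bash
python3 - <<'E'
from h import *
st()
out=[]
for n,b in(("scene",(205,145,325,200)),("top",(190,180,330,265))):
    c=eyes.get_calibration(n); im=eyes.snapshot(n); cv2.imwrite(f"pics/{n}3.png",im[:,:,::-1])
    out.append(cv2.resize(im[b[1]:b[3],b[0]:b[2]],(600,int(600*(b[3]-b[1])/(b[2]-b[0])))))
    k=np.zeros(im.shape[:2],np.uint8); k[b[1]:b[3],b[0]:b[2]]=1
    for col in("red","blue","yellow"):
        try:
            P=big(mask(im,col)*k); r=circ(plane(c,P,.011),.031); print(n,col,r[0].round(4),r[1:])
        except Exception as e: print(n,col,e)
    P=big(mask(im,"pink",100)*k); W=plane(c,P,.034); r=cv2.minAreaRect((W*1e3).astype(np.float32)); print(n,"pink body at z=.034",r,P.min(0),P.max(0))
o=np.vstack(out); cv2.imwrite("pics/c3.png",cv2.resize(o,None,fx=.85,fy=.85)[:,:,::-1])
E
```

```text
t 13.9 tcp [0.5415 0.2928 0.1375] yaw(jaw from +y) -4.63 z [-0.009 -0.004 -1.   ] w 0.0661 F [ 0.7 -0.6  0.3] q [ 0.37  0.59  1.38 -0.    1.19 -1.12]
scene red [0.5281 0.1059] (np.int64(49), 66)
scene blue [0.5239 0.018 ] (np.int64(21), 56)
scene yellow [ 0.5195 -0.0685] (np.int64(17), 64)
scene pink body at z=.034 ((569.6576538085938, 37.45845413208008), (83.06487274169922, 34.504364013671875), 86.49756622314453) [255 172] [289 185]
top red [0.5282 0.1086] (np.int64(67), 80)
top blue [0.5207 0.0252] (np.int64(31), 76)
top yellow [ 0.5157 -0.0632] (np.int64(66), 80)
top pink body at z=.034 ((569.8929443359375, 40.32749938964844), (84.98651123046875, 29.604717254638672), 84.86417388916016) [230 199] [270 216]
```

View pics/c3.png

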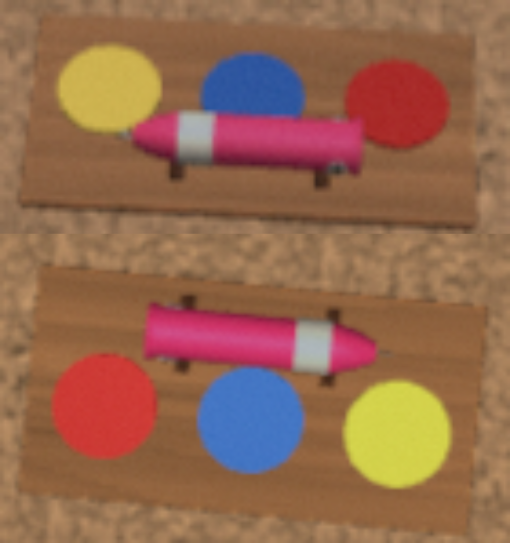

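The coasters are clear and the lure is fully visible, with its rests at ±42 mm around (0.568, 0.017). I'll turn -90° and move over it.

Call:
drive_tool(deltas=[{"dx": 0.033, "dy": -0.34, "dz": 0, "wx": 0, "wy": 0, "wz": -0.14, "gripper": 0.62}, {"dx": 0.033, "dy": -0.34, "dz": 0, "wx": 0, "wy": 0, "wz": -0.14, "gripper": 0.62}, {"dx": 0.033, "dy": -0.34, "dz": 0, "wx": 0, "wy": 0, "wz": -0.14, "gripper": 0.62}, {"dx": 0.033, "dy": -0.34, "dz": 0, "wx": 0, "wy": 0, "wz": -0.14, "gripper": 0.62}, {"dx": 0.033, "dy": -0.34, "dz": 0, "wx": 0, "wy": 0, "wz": -0.14, "gripper": 0.62}], newtons=20)

```text
time: 14.5
tool_pos: [0.5576, 0.1656, 0.1431]
orientation: [1.262, 2.868, 0.002]
ft_force: [-0.0, -0.5, -0.0]
width: 0.0567
```

Call:
drive_tool(deltas=[{"dx": 0.033, "dy": -0.34, "dz": 0, "wx": 0, "wy": 0, "wz": -0.14, "gripper": 0.62}, {"dx": 0.033, "dy": -0.34, "dz": 0, "wx": 0, "wy": 0, "wz": -0.14, "gripper": 0.62}, {"dx": 0.033, "dy": -0.34, "dz": 0, "wx": 0, "wy": 0, "wz": -0.14, "gripper": 0.62}, {"dx": 0.033, "dy": -0.34, "dz": 0, "wx": 0, "wy": 0, "wz": -0.14, "gripper": 0.62}, {"dx": 0.033, "dy": -0.34, "dz": 0, "wx": 0, "wy": 0, "wz": -0.14, "gripper": 0.62}], newtons=20)

```text
time: 15.0
tool_pos: [0.5697, 0.0321, 0.1412]
orientation: [2.225, 2.206, -0.003]
ft_force: [-0.6, -0.2, 0.2]
width: 0.0567
```

```bash
python3 -c "
from h import *
st(); to([.568,.017,.10])"
```

```text
t 15.0 tcp [0.5697 0.0321 0.1412] yaw(jaw from +y) 89.51 z [ 0.004 -0.007 -1.   ] w 0.0567 F [-0.6 -0.2  0.2] q [-0.07  0.5   1.52 -0.01  1.11 -0.06]
units to [0.568 0.017 0.1  ] : [-0.023 -0.201 -0.55 ]
```

Call:
drive_tool(deltas=[{"dx": -0.02, "dy": -0.15, "dz": -0.2, "wx": 0.005, "wy": 0, "wz": -0.04, "gripper": 0.62}, {"dx": 0, "dy": 0, "dz": -0.4, "wx": 0, "wy": 0, "wz": 0, "gripper": 0.62}, {"dx": 0, "dy": 0, "dz": -0.3, "wx": 0, "wy": 0, "wz": 0, "gripper": 0.62}, {"dx": 0, "dy": 0, "dz": -0.05, "wx": 0, "wy": 0, "wz": 0, "gripper": 0.62}], newtons=20)

```text
time: 15.4
tool_pos: [0.5696, 0.0151, 0.0682]
orientation: [2.284, 2.144, 0.007]
ft_force: [0.9, -0.3, -0.3]
width: 0.0569
```

```bash
python3 - <<'E'
from h import *
st(); to([.568,.017,.017])
c=eyes.get_calibration("wrist"); im=eyes.snapshot("wrist"); cv2.imwrite("pics/w4.png",im[:,:,::-1])
print(proj(c,[[.568,.017,.034],[.5711,.059,.034],[.5649,-.025,.034],[.5727,.0818,.034],[.5633,-.0478,.034]]).round(0))
E
```

```text
t 15.4 tcp [0.5696 0.0151 0.0682] yaw(jaw from +y) 86.37 z [ 0.009 -0.003 -1.   ] w 0.0569 F [ 0.9 -0.3 -0.3] q [-0.11  0.59  1.61 -0.    0.94 -0.04]
units to [0.568 0.017 0.017] : [-0.021  0.025 -0.683]
[[252. 217.]
 [252. 147.]
 [251. 280.]
 [252. 105.]
 [251. 312.]]
```

View pics/w4.png

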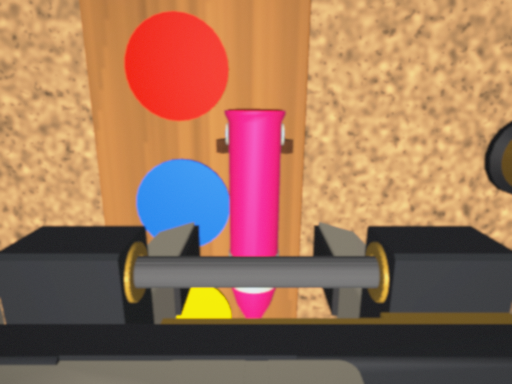

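The rest at row 146 was predicted at 147 and the lure's axis is at column 255 against 252, so the estimate holds. I'll descend and grip.

Call:
drive_tool(deltas=[{"dx": 0, "dy": 0.02, "dz": -0.2, "wx": 0, "wy": 0.008, "wz": -0.01, "gripper": 0.62}, {"dx": 0, "dy": 0, "dz": -0.25, "wx": 0, "wy": 0, "wz": 0, "gripper": 0.62}, {"dx": 0, "dy": 0, "dz": -0.1, "wx": 0, "wy": 0, "wz": 0, "gripper": 0.62}, {"dx": 0, "dy": 0, "dz": -0.03, "wx": 0, "wy": 0, "wz": 0, "gripper": 0.62}], newtons=15)

```text
time: 15.85
tool_pos: [0.5723, 0.0173, 0.0256]
orientation: [2.297, 2.132, 0.003]
ft_force: [-0.3, 0.3, 0.5]
width: 0.057
```

```bash
python3 -c "
from h import *
st(); to([.568,.017,.017])"
```

```text
t 15.85 tcp [0.5723 0.0173 0.0256] yaw(jaw from +y) 85.75 z [ 0.006 -0.004 -1.   ] w 0.057 F [-0.3  0.3  0.5] q [-0.1   0.65  1.63 -0.    0.86 -0.02]
units to [0.568 0.017 0.017] : [-0.057 -0.005 -0.114]
```

Call:
drive_tool(deltas=[{"dx": -0.04, "dy": 0, "dz": -0.08, "wx": 0, "wy": 0.005, "wz": 0, "gripper": 0.62}, {"dx": -0.01, "dy": 0, "dz": -0.03, "wx": 0, "wy": 0, "wz": 0, "gripper": 0.62}], newtons=15)

```text
time: 16.05
tool_pos: [0.569, 0.0176, 0.0176]
orientation: [2.299, 2.135, -0.002]
ft_force: [-0.2, -0.6, 0.2]
width: 0.0569
```

Call:
drive_tool(deltas=[{"dx": 0, "dy": 0, "dz": 0, "wx": 0, "wy": 0, "wz": 0, "gripper": 0.2}, {"dx": 0, "dy": 0, "dz": 0, "wx": 0, "wy": 0, "wz": 0, "gripper": 0.2}, {"dx": 0, "dy": 0, "dz": 0, "wx": 0, "wy": 0, "wz": 0, "gripper": 0.2}, {"dx": 0, "dy": 0, "dz": 0, "wx": 0, "wy": 0, "wz": 0, "gripper": 0.2}, {"dx": 0, "dy": 0, "dz": 0, "wx": 0, "wy": 0, "wz": 0, "gripper": 0.2}], newtons=15)

```text
time: 16.55
tool_pos: [0.5688, 0.0176, 0.0189]
orientation: [2.299, 2.135, -0.002]
ft_force: [0.0, -0.1, -0.5]
width: 0.0296
```

```bash
python3 -c "
from h import *
st(); to([.535,-.2814,.09])"
```

```text
t 16.55 tcp [0.5688 0.0176 0.0189] yaw(jaw from +y) 85.76 z [ 0.002 -0.004 -1.   ] w 0.0296 F [ 0.  -0.1 -0.5] q [-0.1   0.66  1.64 -0.01  0.84 -0.02]
units to [ 0.535  -0.2814  0.09  ] : [-0.45  -3.987  0.948]
```

Call:
drive_tool(deltas=[{"dx": 0, "dy": 0, "dz": 0.2, "wx": 0, "wy": 0, "wz": 0, "gripper": 0.2}, {"dx": 0, "dy": 0, "dz": 0.4, "wx": 0, "wy": 0, "wz": 0, "gripper": 0.2}, {"dx": 0, "dy": 0, "dz": 0.3, "wx": 0, "wy": 0, "wz": 0, "gripper": 0.2}, {"dx": -0.06, "dy": -0.52, "dz": 0, "wx": 0, "wy": 0, "wz": 0.075, "gripper": 0.2}, {"dx": -0.06, "dy": -0.52, "dz": 0, "wx": 0, "wy": 0, "wz": 0.075, "gripper": 0.2}], newtons=15)

```text
time: 17.05
tool_pos: [0.56, -0.0579, 0.0885]
orientation: [2.111, 2.319, -0.001]
ft_force: [0.9, -1.6, -0.7]
width: 0.0294
```

Call:
drive_tool(deltas=[{"dx": -0.06, "dy": -0.52, "dz": 0, "wx": 0, "wy": 0, "wz": 0.075, "gripper": 0.2}, {"dx": -0.06, "dy": -0.52, "dz": 0, "wx": 0, "wy": 0, "wz": 0.075, "gripper": 0.2}, {"dx": -0.06, "dy": -0.52, "dz": 0, "wx": 0, "wy": 0, "wz": 0.075, "gripper": 0.2}, {"dx": -0.06, "dy": -0.52, "dz": 0, "wx": 0, "wy": 0, "wz": 0.075, "gripper": 0.2}, {"dx": -0.06, "dy": -0.52, "dz": 0, "wx": 0, "wy": 0, "wz": 0.075, "gripper": 0.2}], newtons=15)

```text
time: 17.55
tool_pos: [0.5372, -0.26, 0.0898]
orientation: [1.59, 2.698, 0.004]
ft_force: [0.7, -0.6, -1.3]
width: 0.0292
```

Call:
drive_tool(deltas=[{"dx": -0.03, "dy": -0.22, "dz": 0, "wx": 0, "wy": 0, "wz": 0, "gripper": 0.2}, {"dx": 0, "dy": 0, "dz": 0, "wx": 0, "wy": 0, "wz": 0, "gripper": 0.2}], newtons=15)

```text
time: 17.75
tool_pos: [0.5339, -0.2829, 0.0897]
orientation: [1.593, 2.693, 0.002]
ft_force: [0.4, -0.2, -1.4]
width: 0.0296
```

```bash
python3 - <<'E'
from h import *
st(); to([.5347,-.2817,.05])
n="top"; im=eyes.snapshot(n); a=cv2.resize(im[170:280,340:480],(560,440),interpolation=cv2.INTER_CUBIC)
cv2.imwrite("pics/c5.png",a[:,:,::-1])
c=eyes.get_calibration("wrist"); im=eyes.snapshot("wrist"); cv2.imwrite("pics/w5.png",im[:,:,::-1])
ax=np.array([-.469,.883,0]); o=np.array([.5347,-.2817,0])
print(proj(c,[o+ax*t+[0,0,.022] for t in(-.042,0,.042)]).round(0),proj(c,[o+ax*t+[0,0,.008] for t in(-.06,.06)]).round(0))
E
```

```text
t 17.75 tcp [ 0.5339 -0.2829  0.0897] yaw(jaw from +y) -61.22 z [ 0.011 -0.005 -1.   ] w 0.0296 F [ 0.4 -0.2 -1.4] q [-0.62  0.61  1.48  0.    1.03 -1.12]
units to [ 0.5347 -0.2817  0.05  ] : [ 0.011  0.016 -0.529]
[[254. 258.]
 [255. 203.]
 [256. 142.]] [[254. 270.]
 [256. 113.]]
```

View pics/w5.png

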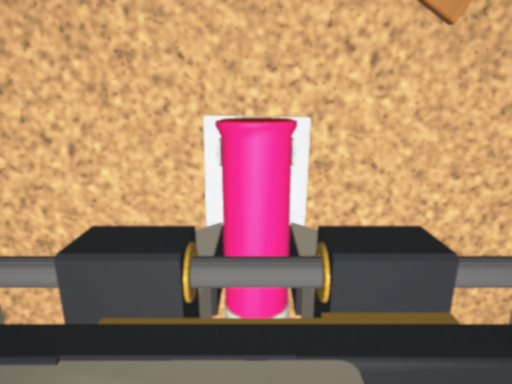

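The cradle plate is centred under the lure: column 257, far edge at row 117 against a predicted 113. I'll shift the target about 1.5 mm that way and lower.

Call:
drive_tool(deltas=[{"dx": 0.02, "dy": 0, "dz": -0.2, "wx": 0.004, "wy": 0.01, "wz": -0.012, "gripper": 0.2}, {"dx": 0, "dy": 0, "dz": -0.3, "wx": 0, "wy": 0, "wz": 0, "gripper": 0.2}, {"dx": 0, "dy": 0, "dz": -0.2, "wx": 0, "wy": 0, "wz": 0, "gripper": 0.2}, {"dx": 0, "dy": 0, "dz": -0.05, "wx": 0, "wy": 0, "wz": 0, "gripper": 0.2}], newtons=15)

```text
time: 18.25
tool_pos: [0.5373, -0.2745, 0.0299]
orientation: [-1.61, -2.696, -0.001]
ft_force: [-0.4, -0.3, -0.7]
width: 0.0291
```

```bash
python3 -c "
from h import *
st(); to([.5355,-.283,.019])"
```

```text
t 18.25 tcp [ 0.5373 -0.2745  0.0299] yaw(jaw from +y) -61.68 z [-0.001  0.002 -1.   ] w 0.0291 F [-0.4 -0.3 -0.7] q [-0.6   0.69  1.52  0.    0.93 -1.09]
units to [ 0.5355 -0.283   0.019 ] : [-0.024 -0.114 -0.145]
```

Call:
drive_tool(deltas=[{"dx": -0.02, "dy": -0.09, "dz": 0, "wx": 0, "wy": 0, "wz": 0, "gripper": 0.2}, {"dx": 0, "dy": -0.015, "dz": 0, "wx": 0, "wy": 0, "wz": 0, "gripper": 0.2}], newtons=15)

```text
time: 18.45
tool_pos: [0.5359, -0.2804, 0.0286]
orientation: [-1.605, -2.695, -0.002]
ft_force: [-0.1, -0.0, -0.7]
width: 0.0292
```

```bash
python3 -c "
from h import *
st(); to([.5355,-.283,.019])"
```

```text
t 18.45 tcp [ 0.5359 -0.2804  0.0286] yaw(jaw from +y) -61.53 z [-0.004  0.003 -1.   ] w 0.0292 F [-0.1 -0.  -0.7] q [-0.61  0.7   1.51  0.    0.93 -1.11]
units to [ 0.5355 -0.283   0.019 ] : [-0.005 -0.034 -0.128]
```

Call:
drive_tool(deltas=[{"dx": 0, "dy": -0.035, "dz": -0.04, "wx": 0, "wy": 0, "wz": -0.008, "gripper": 0.2}, {"dx": 0, "dy": -0.01, "dz": -0.04, "wx": 0, "wy": 0, "wz": 0, "gripper": 0.2}], newtons=15)

```text
time: 18.65
tool_pos: [0.5369, -0.2845, 0.0237]
orientation: [-1.618, -2.69, -0.001]
ft_force: [0.4, -0.4, -1.9]
width: 0.0293
```

Call:
drive_tool(deltas=[{"dx": 0, "dy": 0, "dz": -0.03, "wx": 0, "wy": 0, "wz": 0, "gripper": 0.2}], newtons=15)

```text
time: 18.75
tool_pos: [0.537, -0.2848, 0.0216]
orientation: [-1.619, -2.691, -0.001]
ft_force: [-0.8, -0.3, -1.4]
width: 0.0293
```

Call:
drive_tool(deltas=[{"dx": 0, "dy": 0, "dz": -0.02, "wx": 0, "wy": 0, "wz": 0, "gripper": 0.2}], newtons=15)

```text
time: 18.85
tool_pos: [0.5371, -0.285, 0.0202]
orientation: [-1.62, -2.691, -0.001]
ft_force: [1.6, 0.5, -1.3]
width: 0.0297
```

```bash
python3 -c "
from h import *
st(); to([.5355,-.283,.019])"
```

```text
t 18.85 tcp [ 0.5371 -0.285   0.0202] yaw(jaw from +y) -62.1 z [-0.     0.001 -1.   ] w 0.0297 F [ 1.6  0.5 -1.3] q [-0.61  0.71  1.51  0.    0.92 -1.1 ]
units to [ 0.5355 -0.283   0.019 ] : [-0.021  0.027 -0.016]
```

Call:
drive_tool(deltas=[{"dx": -0.012, "dy": 0.015, "dz": -0.015, "wx": 0, "wy": 0, "wz": 0, "gripper": 0.2}], newtons=15)

```text
time: 18.95
tool_pos: [0.5364, -0.2844, 0.0193]
orientation: [1.62, 2.691, 0.001]
ft_force: [-1.2, -2.8, 2.9]
width: 0.0293
```

Call:
drive_tool(deltas=[{"dx": 0, "dy": 0, "dz": -0.01, "wx": 0, "wy": 0, "wz": 0, "gripper": 0.2}], newtons=15)

```text
time: 19.05
tool_pos: [0.5363, -0.2845, 0.0191]
orientation: [1.62, 2.691, 0.0]
ft_force: [-2.8, 1.2, 7.0]
width: 0.0294
```

Call:
drive_tool(deltas=[{"dx": 0, "dy": 0, "dz": 0, "wx": 0, "wy": 0, "wz": 0, "gripper": 0.55}, {"dx": 0, "dy": 0, "dz": 0, "wx": 0, "wy": 0, "wz": 0, "gripper": 0.55}, {"dx": 0, "dy": 0, "dz": 0.2, "wx": 0, "wy": 0, "wz": 0, "gripper": 0.55}, {"dx": 0, "dy": 0, "dz": 0.5, "wx": 0, "wy": 0, "wz": 0, "gripper": 0.72}, {"dx": 0, "dy": 0, "dz": 0.5, "wx": 0, "wy": 0, "wz": 0, "gripper": 0.72}], newtons=15)

```text
time: 19.55
tool_pos: [0.5333, -0.2819, 0.108]
orientation: [-1.615, -2.682, -0.002]
ft_force: [0.5, 0.2, 0.4]
width: 0.0614
```

Call:
drive_tool(deltas=[{"dx": 0, "dy": 0.5, "dz": 0.2, "wx": 0, "wy": 0, "wz": 0.14, "gripper": 0.72}, {"dx": 0, "dy": 0.6, "dz": 0, "wx": 0, "wy": 0, "wz": 0.14, "gripper": 0.72}, {"dx": 0, "dy": 0.6, "dz": 0, "wx": 0, "wy": 0, "wz": 0.14, "gripper": 0.72}, {"dx": 0, "dy": 0.6, "dz": 0, "wx": 0, "wy": 0, "wz": 0.14, "gripper": 0.72}, {"dx": 0, "dy": 0.6, "dz": 0, "wx": 0, "wy": 0, "wz": 0.14, "gripper": 0.72}], newtons=20)

```text
time: 20.05
tool_pos: [0.5371, -0.0657, 0.1365]
orientation: [0.525, 3.085, -0.001]
ft_force: [0.1, -0.3, -0.5]
width: 0.0663
```

```bash
python3 - <<'E'
from h import *
st(); to([.543,.2955,.13])
o=[]
for n,b in(("top",(350,185,460,275)),("scene",(90,130,200,220))):
    c=eyes.get_calibration(n); im=eyes.snapshot(n); k=np.zeros(im.shape[:2],np.uint8); k[b[1]:b[3],b[0]:b[2]]=1
    o.append(cv2.resize(im[b[1]:b[3],b[0]:b[2]],(390,320),interpolation=cv2.INTER_CUBIC))
    P=big(mask(im,"pink",100)*k); W=plane(c,P,.034); print(n,cv2.minAreaRect((W*1e3).astype(np.float32)))
    d=(W-[.535,-.2814])@np.array([-.469,.883]); e=(W-[.535,-.2814])@np.array([.883,.469]); print("along",d.min(),d.max(),"across",e.min(),e.max())
cv2.imwrite("pics/c6.png",np.hstack(o)[:,:,::-1])
E
```

```text
t 20.05 tcp [ 0.5371 -0.0657  0.1365] yaw(jaw from +y) -19.33 z [ 0.012 -0.002 -1.   ] w 0.0663 F [ 0.1 -0.3 -0.5] q [-0.26  0.45  1.62  0.    1.06 -1.5 ]
units to [0.543  0.2955 0.13  ] : [ 0.079  4.816 -0.086]
top ((537.0870361328125, -285.47869873046875), (28.409351348876953, 45.97605514526367), 26.432518005371094)
along -0.027528780477240264 0.018754103548694907 across -0.014741225271214053 0.01383696023740649
scene ((524.5773315429688, -266.19464111328125), (35.327571868896484, 84.24362182617188), 28.43602180480957)
along -0.023938413490688447 0.060360693856084384 across -0.020037780085834747 0.015274326553673357
```

View pics/c6.png

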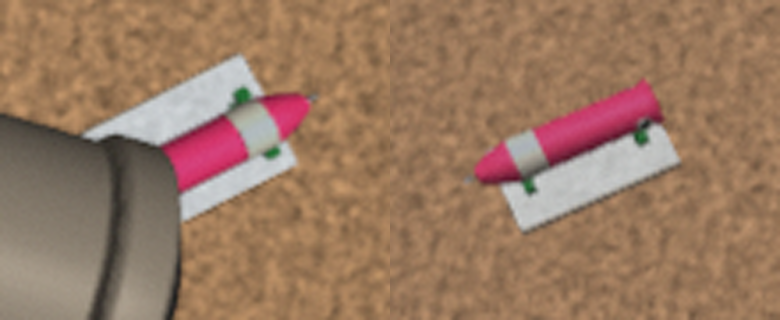

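The lure is seated in both rests. The band edge meets the rest just as it did on the caddy, and the offset along the cradle is about 1.5 mm. Next I'll return yellow.

Call:
drive_tool(deltas=[{"dx": 0, "dy": 0.58, "dz": 0, "wx": 0, "wy": 0.012, "wz": 0.1, "gripper": 0.72}, {"dx": 0.01, "dy": 0.6, "dz": 0, "wx": 0, "wy": 0, "wz": 0.1, "gripper": 0.72}, {"dx": 0.01, "dy": 0.6, "dz": 0, "wx": 0, "wy": 0, "wz": 0.02, "gripper": 0.72}, {"dx": 0.02, "dy": 0.6, "dz": 0, "wx": 0, "wy": 0, "wz": 0, "gripper": 0.72}, {"dx": 0.02, "dy": 0.6, "dz": 0, "wx": 0, "wy": 0, "wz": 0, "gripper": 0.72}], newtons=20)

```text
time: 20.65
tool_pos: [0.5435, 0.1619, 0.142]
orientation: [0.169, 3.131, -0.004]
ft_force: [0.6, -0.8, -0.6]
width: 0.0662
```

Call:
drive_tool(deltas=[{"dx": 0.02, "dy": 0.6, "dz": 0, "wx": 0, "wy": 0, "wz": 0, "gripper": 0.72}, {"dx": 0.02, "dy": 0.6, "dz": 0, "wx": 0, "wy": 0, "wz": 0, "gripper": 0.72}, {"dx": 0, "dy": 0.4, "dz": 0, "wx": 0, "wy": 0, "wz": 0, "gripper": 0.72}, {"dx": 0, "dy": 0.08, "dz": 0, "wx": 0, "wy": 0, "wz": 0, "gripper": 0.72}], newtons=20)

```text
time: 21.05
tool_pos: [0.5476, 0.2958, 0.1459]
orientation: [0.172, 3.126, -0.0]
ft_force: [-0.1, -0.1, -0.0]
width: 0.066
```

```bash
python3 -c "
from h import *
st(); to([.5427,.295,.0405])"
```

```text
t 21.05 tcp [0.5476 0.2958 0.1459] yaw(jaw from +y) -6.29 z [ 0.011 -0.001 -1.   ] w 0.066 F [-0.1 -0.1 -0. ] q [ 0.37  0.58  1.36 -0.01  1.19 -1.08]
units to [0.5427 0.295  0.0405] : [-0.066 -0.011 -1.406]
```

Call:
drive_tool(deltas=[{"dx": -0.06, "dy": -0.01, "dz": -0.25, "wx": 0, "wy": 0.01, "wz": 0.03, "gripper": 0.72}, {"dx": 0, "dy": 0, "dz": -0.45, "wx": 0, "wy": 0, "wz": 0, "gripper": 0.72}, {"dx": 0, "dy": 0, "dz": -0.4, "wx": 0, "wy": 0, "wz": 0, "gripper": 0.72}, {"dx": 0, "dy": 0, "dz": -0.15, "wx": 0, "wy": 0, "wz": 0, "gripper": 0.72}, {"dx": 0, "dy": 0, "dz": -0.05, "wx": 0, "wy": 0, "wz": 0, "gripper": 0.72}], newtons=20)

```text
time: 21.55
tool_pos: [0.5466, 0.2928, 0.0508]
orientation: [0.127, 3.131, 0.002]
ft_force: [0.4, -0.1, -0.4]
width: 0.066
```

```bash
python3 -c "
from h import *
st(); to([.5427,.295,.0405])"
```

```text
t 21.55 tcp [0.5466 0.2928 0.0508] yaw(jaw from +y) -4.64 z [ 0.009  0.001 -1.   ] w 0.066 F [ 0.4 -0.1 -0.4] q [ 0.37  0.68  1.46 -0.    0.99 -1.12]
units to [0.5427 0.295  0.0405] : [-0.052  0.03  -0.137]
```

Call:
drive_tool(deltas=[{"dx": -0.045, "dy": 0.03, "dz": -0.09, "wx": 0, "wy": 0.008, "wz": 0, "gripper": 0.72}, {"dx": 0, "dy": 0, "dz": -0.02, "wx": 0, "wy": 0, "wz": 0, "gripper": 0.72}], newtons=20)

```text
time: 21.75
tool_pos: [0.5443, 0.2943, 0.0438]
orientation: [0.13, 3.138, 0.002]
ft_force: [0.6, -0.2, -0.0]
width: 0.0663
```

Call:
drive_tool(deltas=[{"dx": 0, "dy": 0, "dz": 0, "wx": 0, "wy": 0, "wz": 0, "gripper": 0.3}, {"dx": 0, "dy": 0, "dz": 0, "wx": 0, "wy": 0, "wz": 0, "gripper": 0.3}, {"dx": 0, "dy": 0, "dz": 0, "wx": 0, "wy": 0, "wz": 0, "gripper": 0.3}, {"dx": 0, "dy": 0, "dz": 0, "wx": 0, "wy": 0, "wz": 0, "gripper": 0.3}], newtons=20)

```text
time: 22.15
tool_pos: [0.546, 0.2948, 0.0467]
orientation: [0.13, 3.133, 0.005]
ft_force: [0.2, 0.1, -2.2]
width: 0.0429
```

Call:
drive_tool(deltas=[{"dx": 0, "dy": 0, "dz": 0.2, "wx": 0, "wy": 0, "wz": 0, "gripper": 0.3}, {"dx": 0, "dy": 0, "dz": 0.4, "wx": 0, "wy": 0, "wz": 0, "gripper": 0.3}, {"dx": 0, "dy": 0, "dz": 0.2, "wx": 0, "wy": 0, "wz": 0, "gripper": 0.3}, {"dx": 0, "dy": 0, "dz": 0, "wx": 0, "wy": 0, "wz": 0, "gripper": 0.3}], newtons=20)

```text
time: 22.55
tool_pos: [0.5447, 0.2946, 0.1075]
orientation: [0.13, 3.136, 0.003]
ft_force: [0.9, 0.3, -2.0]
width: 0.0432
```

```bash
python3 -c "
from h import *
st(); to([.5155,-.0643,.1])"
```

```text
t 22.55 tcp [0.5447 0.2946 0.1075] yaw(jaw from +y) -4.73 z [ 0.003  0.002 -1.   ] w 0.0432 F [ 0.9  0.3 -2. ] q [ 0.37  0.62  1.41  0.    1.11 -1.12]
units to [ 0.5155 -0.0643  0.1   ] : [-0.389 -4.785 -0.1  ]
```

Call:
drive_tool(deltas=[{"dx": -0.05, "dy": -0.6, "dz": 0, "wx": 0, "wy": 0, "wz": 0, "gripper": 0.3}, {"dx": -0.05, "dy": -0.6, "dz": 0, "wx": 0, "wy": 0, "wz": 0, "gripper": 0.3}, {"dx": -0.05, "dy": -0.6, "dz": 0, "wx": 0, "wy": 0, "wz": 0, "gripper": 0.3}, {"dx": -0.05, "dy": -0.6, "dz": 0, "wx": 0, "wy": 0, "wz": 0, "gripper": 0.3}, {"dx": -0.05, "dy": -0.6, "dz": 0, "wx": 0, "wy": 0, "wz": 0, "gripper": 0.3}], newtons=20)

```text
time: 23.05
tool_pos: [0.5229, 0.0688, 0.1038]
orientation: [0.113, 3.138, 0.006]
ft_force: [0.3, 0.2, -2.2]
width: 0.043
```

Call:
drive_tool(deltas=[{"dx": -0.05, "dy": -0.6, "dz": 0, "wx": 0, "wy": 0, "wz": 0, "gripper": 0.3}, {"dx": -0.05, "dy": -0.6, "dz": 0, "wx": 0, "wy": 0, "wz": 0, "gripper": 0.3}, {"dx": -0.03, "dy": -0.35, "dz": 0, "wx": 0, "wy": 0, "wz": 0, "gripper": 0.3}, {"dx": 0, "dy": -0.06, "dz": -0.15, "wx": 0, "wy": 0, "wz": 0, "gripper": 0.3}, {"dx": 0, "dy": 0, "dz": -0.2, "wx": 0, "wy": 0, "wz": 0, "gripper": 0.3}], newtons=20)

```text
time: 23.55
tool_pos: [0.5105, -0.0618, 0.0743]
orientation: [0.124, 3.138, 0.005]
ft_force: [0.5, 0.3, -3.2]
width: 0.0429
```

Call:
drive_tool(deltas=[{"dx": 0, "dy": 0, "dz": 0, "wx": 0, "wy": 0, "wz": 0, "gripper": 0.3}], newtons=20)

```text
time: 23.65
tool_pos: [0.5088, -0.0612, 0.0717]
orientation: [-0.125, -3.136, -0.007]
ft_force: [0.0, 0.6, -1.5]
width: 0.0434
```

```bash
python3 -c "
from h import *
st(); to([.5155,-.0645,.053])"
```

```text
t 23.65 tcp [ 0.5088 -0.0612  0.0717] yaw(jaw from +y) -4.58 z [-0.003  0.004 -1.   ] w 0.0434 F [ 0.   0.6 -1.5] q [-0.27  0.5   1.75  0.    0.89 -1.77]
units to [ 0.5155 -0.0645  0.053 ] : [ 0.089 -0.044 -0.25 ]
```

Call:
drive_tool(deltas=[{"dx": 0.09, "dy": -0.04, "dz": -0.1, "wx": -0.004, "wy": 0, "wz": 0, "gripper": 0.3}, {"dx": 0, "dy": 0, "dz": -0.08, "wx": 0, "wy": 0, "wz": 0, "gripper": 0.3}], newtons=20)

```text
time: 23.85
tool_pos: [0.5164, -0.063, 0.0574]
orientation: [-0.123, -3.136, -0.0]
ft_force: [0.2, 1.1, -1.1]
width: 0.043
```

Call:
drive_tool(deltas=[{"dx": 0, "dy": 0, "dz": -0.02, "wx": 0, "wy": 0, "wz": 0, "gripper": 0.3}], newtons=20)

```text
time: 23.95
tool_pos: [0.5162, -0.0622, 0.055]
orientation: [-0.121, -3.135, -0.001]
ft_force: [-0.0, 0.5, -2.6]
width: 0.0436
```

```bash
python3 -c "
from h import *
st(); to([.5155,-.0645,.05])"
```

```text
t 23.95 tcp [ 0.5162 -0.0622  0.055 ] yaw(jaw from +y) -4.43 z [-0.004  0.001 -1.   ] w 0.0436 F [-0.   0.5 -2.6] q [-0.27  0.54  1.75 -0.    0.86 -1.76]
units to [ 0.5155 -0.0645  0.05  ] : [-0.01  -0.031 -0.066]
```

Call:
drive_tool(deltas=[{"dx": -0.005, "dy": -0.03, "dz": -0.03, "wx": 0, "wy": -0.003, "wz": 0, "gripper": 0.3}], newtons=20)

```text
time: 24.05
tool_pos: [0.5163, -0.0638, 0.053]
orientation: [-0.12, -3.139, -0.001]
ft_force: [-4.8, 1.8, 20.6]
width: 0.0433
```

Call:
drive_tool(deltas=[{"dx": 0, "dy": 0, "dz": -0.02, "wx": 0, "wy": 0, "wz": 0, "gripper": 0.3}], newtons=20)

```text
time: 24.15
tool_pos: [0.5166, -0.0638, 0.0529]
orientation: [0.118, 3.139, 0.0]
ft_force: [-8.1, -0.7, 22.4]
width: 0.0433
```

Call:
drive_tool(deltas=[{"dx": 0, "dy": 0, "dz": -0.02, "wx": 0, "wy": 0, "wz": 0, "gripper": 0.3}], newtons=20)

```text
time: 24.25
tool_pos: [0.5166, -0.0638, 0.053]
orientation: [0.117, 3.138, -0.001]
ft_force: [-5.9, -1.2, 11.5]
width: 0.0435
```

Call:
drive_tool(deltas=[{"dx": 0, "dy": 0, "dz": -0.02, "wx": 0, "wy": 0, "wz": 0, "gripper": 0.3}], newtons=20)

```text
time: 24.35
tool_pos: [0.5165, -0.0638, 0.053]
orientation: [0.117, 3.137, -0.001]
ft_force: [-4.0, 0.2, 10.0]
width: 0.0431
```

Call:
drive_tool(deltas=[{"dx": 0, "dy": 0, "dz": 0, "wx": 0, "wy": 0, "wz": 0, "gripper": 0.72}, {"dx": 0, "dy": 0, "dz": 0, "wx": 0, "wy": 0, "wz": 0, "gripper": 0.72}, {"dx": 0, "dy": 0, "dz": 0.3, "wx": 0, "wy": 0, "wz": 0, "gripper": 0.72}, {"dx": 0, "dy": 0, "dz": 0.5, "wx": 0, "wy": 0, "wz": 0, "gripper": 0.72}, {"dx": 0, "dy": 0, "dz": 0.4, "wx": 0, "wy": 0, "wz": 0, "gripper": 0.72}], newtons=20)

```text
time: 24.85
tool_pos: [0.5145, -0.0629, 0.143]
orientation: [-0.115, -3.136, -0.001]
ft_force: [1.0, -0.7, 0.2]
width: 0.066
```

Call:
drive_tool(deltas=[{"dx": -0.1, "dy": 0.6, "dz": 0, "wx": 0, "wy": 0, "wz": 0, "gripper": 0.72}, {"dx": -0.1, "dy": 0.6, "dz": 0, "wx": 0, "wy": 0, "wz": 0, "gripper": 0.72}, {"dx": -0.1, "dy": 0.6, "dz": 0, "wx": 0, "wy": 0, "wz": 0, "gripper": 0.72}, {"dx": -0.1, "dy": 0.6, "dz": 0, "wx": 0, "wy": 0, "wz": 0, "gripper": 0.72}, {"dx": -0.1, "dy": 0.6, "dz": 0, "wx": 0, "wy": 0, "wz": 0, "gripper": 0.72}], newtons=20)

```text
time: 25.35
tool_pos: [0.481, 0.1633, 0.1493]
orientation: [0.131, 3.125, -0.002]
ft_force: [0.6, 0.2, -0.5]
width: 0.0657
```

Call:
drive_tool(deltas=[{"dx": -0.1, "dy": 0.6, "dz": 0, "wx": 0, "wy": 0, "wz": 0, "gripper": 0.72}, {"dx": -0.08, "dy": 0.6, "dz": 0, "wx": 0, "wy": 0, "wz": 0, "gripper": 0.72}, {"dx": -0.03, "dy": 0.35, "dz": 0, "wx": 0, "wy": 0, "wz": 0, "gripper": 0.72}, {"dx": 0, "dy": 0.06, "dz": 0, "wx": 0, "wy": 0, "wz": 0, "gripper": 0.72}], newtons=20)

```text
time: 25.75
tool_pos: [0.4627, 0.2941, 0.1498]
orientation: [0.121, 3.123, 0.002]
ft_force: [0.2, -0.2, -0.2]
width: 0.0661
```

```bash
python3 - <<'E'
from h import *
st(); to([.4587,.288,.0435])
im=eyes.snapshot("top"); c=eyes.get_calibration("top"); k=np.zeros(im.shape[:2],np.uint8); k[205:265,275:330]=1
hsv=cv2.cvtColor(im,cv2.COLOR_RGB2HSV)
P=big(mask(im,"yellow",130,60)*k); print(circ(plane(c,P,.011),.031)[0])
a=cv2.resize(im[205:265,270:330],(480,480),interpolation=cv2.INTER_CUBIC)
im2=eyes.snapshot("scene"); b=cv2.resize(im2[120:200,190:330],(784,448),interpolation=cv2.INTER_CUBIC)
cv2.imwrite("pics/c7.png",cv2.resize(np.hstack([cv2.resize(a,(448,448)),b]),None,fx=.62,fy=.62)[:,:,::-1])
E
```

```text
t 25.75 tcp [0.4627 0.2941 0.1498] yaw(jaw from +y) -4.43 z [ 0.017  0.001 -1.   ] w 0.0661 F [ 0.2 -0.2 -0.2] q [ 0.43  0.45  1.59 -0.01  1.09 -1.06]
units to [0.4587 0.288  0.0435] : [-0.053 -0.082 -1.418]
[ 0.51502253 -0.06354813]
```

View pics/c7.png

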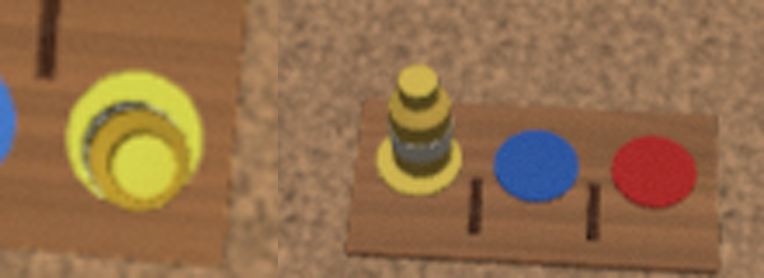

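Yellow stands upright on its coaster in both views. I'll measure its exact centring with code while I go on to blue.

Call:
drive_tool(deltas=[{"dx": -0.05, "dy": -0.075, "dz": -0.25, "wx": 0, "wy": 0.015, "wz": 0, "gripper": 0.72}, {"dx": 0, "dy": 0, "dz": -0.45, "wx": 0, "wy": 0, "wz": 0, "gripper": 0.72}, {"dx": 0, "dy": 0, "dz": -0.4, "wx": 0, "wy": 0, "wz": 0, "gripper": 0.72}, {"dx": 0, "dy": 0, "dz": -0.2, "wx": 0, "wy": 0, "wz": 0, "gripper": 0.72}, {"dx": 0, "dy": 0, "dz": -0.05, "wx": 0, "wy": 0, "wz": 0, "gripper": 0.72}], newtons=20)

```text
time: 26.35
tool_pos: [0.4621, 0.279, 0.0471]
orientation: [0.133, 3.134, -0.001]
ft_force: [0.8, -0.6, 0.1]
width: 0.066
```

```bash
cat >> h.py <<'E'
BOX={"yellow":(275,205,330,265),"blue":(240,205,282,262),"red":(196,205,240,262)}
def cap(im,col,box=None):
    """cap-top centroid px in the top view: bright blob of cap colour enclosed by the darker shoulder"""
    x0,y0,x1,y1=box or BOX[col]; s=im[y0:y1,x0:x1]; b=cv2.resize(s,None,fx=6,fy=6,interpolation=cv2.INTER_CUBIC)
    m=mask(b,col,120,40); v=b.max(2); t,_=cv2.threshold(v[m>0].reshape(-1,1),0,255,cv2.THRESH_OTSU)
    n,l,st_,ce=cv2.connectedComponentsWithStats(((v>t)&(m>0)).astype(np.uint8),connectivity=4)
    return [(np.round([x0+(ce[i][0]+.5)/6-.5,y0+(ce[i][1]+.5)/6-.5],2),st_[i,4]/36) for i in range(1,n) if 60<st_[i,4]/36<160 or st_[i,4]>7000]
E
python3 - <<'E'
from h import *
st(); to([.4587,.288,.0435])
c=eyes.get_calibration("top"); a=cv2.imread("pics/top0.png")[:,:,::-1].copy(); im=eyes.snapshot("top"); cv2.imwrite("pics/top8.png",im[:,:,::-1])
for col in("red","blue","yellow"): print("orig",col,[(p,round(s),plane(c,p,.101).round(4)) for p,s in cap(a,col)])
print("now yellow",[(p,round(s),plane(c,p,.101).round(4)) for p,s in cap(im,"yellow")])
E
```

```text
t 26.35 tcp [0.4621 0.279  0.0471] yaw(jaw from +y) -4.88 z [ 0.004 -0.001 -1.   ] w 0.066 F [ 0.8 -0.6  0.1] q [ 0.4   0.58  1.7  -0.    0.86 -1.08]
units to [0.4587 0.288  0.0435] : [-0.046  0.12  -0.048]
orig red [(array([223.03, 225.44]), 224, array([[0.537 , 0.0884]])), (array([212.11, 229.49]), 142, array([[0.5287, 0.1092]]))]
orig blue [(array([261.23, 226.19]), 208, array([[0.5371, 0.0151]])), (array([256.23, 235.  ]), 139, array([[0.5201, 0.0244]]))]
orig yellow [(array([295.43, 229.94]), 202, array([[ 0.5314, -0.0504]])), (array([302.52, 239.79]), 142, array([[ 0.5129, -0.0643]]))]
now yellow [(array([298.78, 228.22]), 208, array([[ 0.5348, -0.0567]])), (array([300.94, 240.77]), 144, array([[ 0.511 , -0.0613]]))]
```

Call:
drive_tool(deltas=[{"dx": -0.035, "dy": 0.1, "dz": -0.04, "wx": 0, "wy": 0.003, "wz": 0.008, "gripper": 0.72}, {"dx": 0, "dy": 0, "dz": 0, "wx": 0, "wy": 0, "wz": 0, "gripper": 0.72}], newtons=20)

```text
time: 26.6
tool_pos: [0.4607, 0.2859, 0.0454]
orientation: [0.123, 3.136, 0.0]
ft_force: [-0.3, -0.8, -0.1]
width: 0.066
```

```bash
cat >> h.py <<'E'
def tri(cs,ps):
    A=np.zeros((3,3));b=np.zeros(3)
    for c,p in zip(cs,ps):
        o,d=ray(c,p); d=d[0]/np.linalg.norm(d); M=np.eye(3)-np.outer(d,d); A+=M; b+=M@o
    return np.linalg.solve(A,b)
E
python3 - <<'E'
from h import *
st(); to([.4587,.288,.0435])
ct,cs=eyes.get_calibration("top"),eyes.get_calibration("scene")
a=cv2.imread("pics/scene0.png")[:,:,::-1].copy(); im=eyes.snapshot("scene"); cv2.imwrite("pics/scene8.png",im[:,:,::-1])
SB={"yellow":(216,135,246,182),"blue":(252,135,280,170),"red":(286,138,314,182)}
for col in SB: print(col,[(p,round(s),plane(cs,p,.101).round(4)) for p,s in cap(a,col,SB[col])])
print("now",[(p,round(s),plane(cs,p,.101).round(4)) for p,s in cap(im,"yellow",SB["yellow"])])
for col in("blue","red"):
    x0,y0,x1,y1={"blue":(250,140,285,180),"red":(284,145,316,185)}[col]; k=np.zeros(im.shape[:2],np.uint8); k[y0:y1,x0:x1]=1
    print("scene coaster",col,circ(plane(cs,big(mask(im,col)*k),.011),.031))
E
```

```text
t 26.6 tcp [0.4607 0.2859 0.0454] yaw(jaw from +y) -4.5 z [ 0.003  0.    -1.   ] w 0.066 F [-0.3 -0.8 -0.1] q [ 0.41  0.58  1.7  -0.    0.86 -1.08]
units to [0.4587 0.288  0.0435] : [-0.027  0.028 -0.025]
yellow [(array([231.06, 169.69]), 91, array([[ 0.5874, -0.0591]]))]
blue []
red [(array([297.09, 172.51]), 153, array([[0.597 , 0.0902]]))]
now [(array([229.11, 169.69]), 99, array([[ 0.5874, -0.0636]]))]
scene coaster blue (array([0.5238371, 0.0234324]), np.int64(25), 58)
scene coaster red (array([0.52783916, 0.10615998]), np.int64(52), 62)
```

```bash
python3 - <<'E'
import cv2,numpy as np
f=lambda n,b:cv2.resize(cv2.imread(f"pics/{n}.png")[b[1]:b[3],b[0]:b[2]],(375,300),interpolation=cv2.INTER_CUBIC)
S=(205,135,255,175+0);S=(206,136,256,176);T=(275,210,325,250)
T=(275,212,325,252)
cv2.imwrite("pics/c9.png",np.vstack([np.hstack([f("scene0",S),f("scene8",S)]),np.hstack([f("top0",T),f("top8",T)])]))
E
```

```text
(no output)
```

View pics/c9.png

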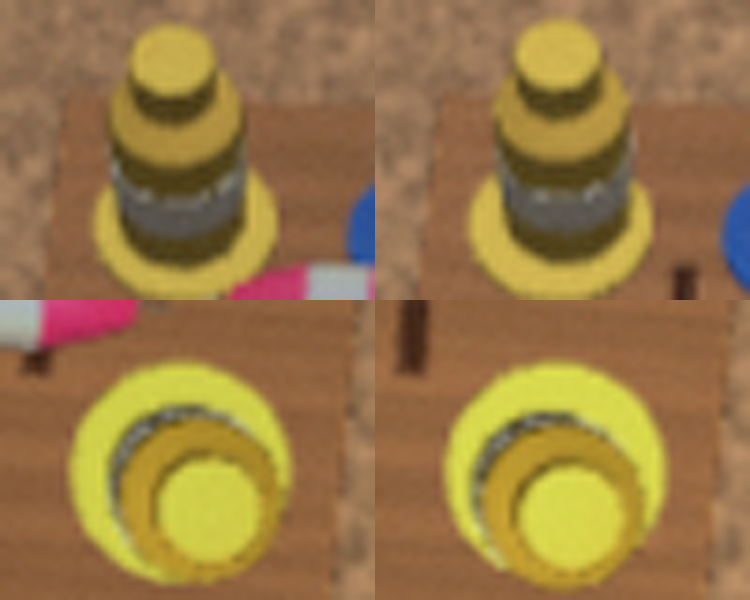

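Compared with the start, yellow sits about 2 mm further -x and 3 mm further +y. That makes it roughly 4 mm off centre, so I'll nudge it at the end. Now I'll grip blue.

Call:
drive_tool(deltas=[{"dx": -0.04, "dy": 0.02, "dz": -0.01, "wx": 0, "wy": 0.003, "wz": 0, "gripper": 0.72}, {"dx": 0, "dy": 0, "dz": 0, "wx": 0, "wy": 0, "wz": 0, "gripper": 0.72}], newtons=20)

```text
time: 26.85
tool_pos: [0.4587, 0.2878, 0.0464]
orientation: [0.123, 3.136, 0.002]
ft_force: [-0.7, 0.8, 0.1]
width: 0.0662
```

Call:
drive_tool(deltas=[{"dx": 0, "dy": 0, "dz": 0, "wx": 0, "wy": 0, "wz": 0, "gripper": 0.3}, {"dx": 0, "dy": 0, "dz": 0, "wx": 0, "wy": 0, "wz": 0, "gripper": 0.3}, {"dx": 0, "dy": 0, "dz": 0, "wx": 0, "wy": 0, "wz": 0, "gripper": 0.3}, {"dx": 0, "dy": 0, "dz": 0, "wx": 0, "wy": 0, "wz": 0, "gripper": 0.3}], newtons=20)

```text
time: 27.25
tool_pos: [0.4589, 0.2883, 0.0473]
orientation: [0.121, 3.135, 0.003]
ft_force: [0.8, -1.1, -0.2]
width: 0.0432
```

Call:
drive_tool(deltas=[{"dx": 0, "dy": 0, "dz": 0.2, "wx": 0, "wy": 0, "wz": 0, "gripper": 0.3}, {"dx": 0, "dy": 0, "dz": 0.4, "wx": 0, "wy": 0, "wz": 0, "gripper": 0.3}, {"dx": 0, "dy": 0, "dz": 0.2, "wx": 0, "wy": 0, "wz": 0, "gripper": 0.3}, {"dx": 0, "dy": 0, "dz": 0, "wx": 0, "wy": 0, "wz": 0, "gripper": 0.3}], newtons=20)

```text
time: 27.65
tool_pos: [0.4577, 0.2876, 0.1076]
orientation: [0.122, 3.139, 0.0]
ft_force: [-0.9, 0.3, 0.0]
width: 0.0431
```

```bash
python3 -c "
from h import *
st(); to([.5225,.0200,.1])"
```

```text
t 27.65 tcp [0.4577 0.2876 0.1076] yaw(jaw from +y) -4.44 z [ 0.001  0.    -1.   ] w 0.0431 F [-0.9  0.3  0. ] q [ 0.42  0.49  1.64 -0.    1.   -1.07]
units to [0.5225 0.02   0.1   ] : [ 0.865 -3.568 -0.102]
```

Call:
drive_tool(deltas=[{"dx": 0.145, "dy": -0.56, "dz": 0, "wx": 0, "wy": 0, "wz": 0, "gripper": 0.3}, {"dx": 0.145, "dy": -0.58, "dz": 0, "wx": 0, "wy": 0, "wz": 0, "gripper": 0.3}, {"dx": 0.145, "dy": -0.58, "dz": 0, "wx": 0, "wy": 0, "wz": 0, "gripper": 0.3}, {"dx": 0.145, "dy": -0.58, "dz": 0, "wx": 0, "wy": 0, "wz": 0, "gripper": 0.3}, {"dx": 0.145, "dy": -0.58, "dz": 0, "wx": 0, "wy": 0, "wz": 0, "gripper": 0.3}], newtons=20)

```text
time: 28.15
tool_pos: [0.5102, 0.07, 0.1039]
orientation: [-0.105, -3.138, -0.003]
ft_force: [1.2, 0.2, -1.7]
width: 0.0434
```

Call:
drive_tool(deltas=[{"dx": 0.1, "dy": -0.38, "dz": 0, "wx": 0, "wy": 0, "wz": 0, "gripper": 0.3}, {"dx": 0.03, "dy": -0.08, "dz": -0.15, "wx": 0, "wy": 0, "wz": 0, "gripper": 0.3}, {"dx": 0, "dy": 0, "dz": -0.2, "wx": 0, "wy": 0, "wz": 0, "gripper": 0.3}, {"dx": 0, "dy": 0, "dz": 0, "wx": 0, "wy": 0, "wz": 0, "gripper": 0.3}], newtons=20)

```text
time: 28.55
tool_pos: [0.5194, 0.0288, 0.0726]
orientation: [-0.118, -3.134, -0.002]
ft_force: [-0.4, -0.4, -1.3]
width: 0.0431
```

```bash
python3 -c "
from h import *
st(); to([.5235,.0200,.056])"
```

```text
t 28.55 tcp [0.5194 0.0288 0.0726] yaw(jaw from +y) -4.31 z [-0.006  0.002 -1.   ] w 0.0431 F [-0.4 -0.4 -1.3] q [-0.09  0.51  1.73  0.    0.9  -1.59]
units to [0.5235 0.02   0.056 ] : [ 0.055 -0.118 -0.221]
```

Call:
drive_tool(deltas=[{"dx": 0.05, "dy": -0.1, "dz": -0.08, "wx": 0, "wy": -0.005, "wz": 0, "gripper": 0.3}, {"dx": 0, "dy": -0.01, "dz": -0.06, "wx": 0, "wy": 0, "wz": 0, "gripper": 0.3}, {"dx": 0, "dy": 0, "dz": 0, "wx": 0, "wy": 0, "wz": 0, "gripper": 0.3}], newtons=20)

```text
time: 28.85
tool_pos: [0.5225, 0.022, 0.0603]
orientation: [-0.114, -3.137, -0.003]
ft_force: [0.6, -0.3, -1.3]
width: 0.0434
```

```bash
python3 -c "
from h import *
st(); to([.5235,.0200,.056])"
```

```text
t 28.85 tcp [0.5225 0.022  0.0603] yaw(jaw from +y) -4.16 z [-0.002  0.002 -1.   ] w 0.0434 F [ 0.6 -0.3 -1.3] q [-0.11  0.53  1.74  0.    0.87 -1.61]
units to [0.5235 0.02   0.056 ] : [ 0.013 -0.026 -0.057]
```

Call:
drive_tool(deltas=[{"dx": 0.012, "dy": -0.025, "dz": -0.03, "wx": 0, "wy": 0, "wz": 0, "gripper": 0.3}, {"dx": 0, "dy": 0, "dz": -0.025, "wx": 0, "wy": 0, "wz": 0, "gripper": 0.3}], newtons=20)

```text
time: 29.05
tool_pos: [0.5239, 0.0207, 0.0565]
orientation: [-0.112, -3.138, -0.003]
ft_force: [-0.5, 0.0, -0.5]
width: 0.0431
```

Call:
drive_tool(deltas=[{"dx": 0, "dy": 0, "dz": -0.02, "wx": 0, "wy": 0, "wz": 0, "gripper": 0.3}], newtons=20)

```text
time: 29.15
tool_pos: [0.5239, 0.0208, 0.055]
orientation: [-0.112, -3.139, -0.003]
ft_force: [0.3, -0.1, -0.5]
width: 0.0431
```

Call:
drive_tool(deltas=[{"dx": 0, "dy": 0, "dz": -0.02, "wx": 0, "wy": 0, "wz": 0, "gripper": 0.3}], newtons=20)

```text
time: 29.25
tool_pos: [0.5243, 0.0208, 0.0541]
orientation: [0.111, 3.139, 0.003]
ft_force: [-4.2, -1.4, 16.2]
width: 0.0435
```

Call:
drive_tool(deltas=[{"dx": 0, "dy": 0, "dz": -0.015, "wx": 0, "wy": 0, "wz": 0, "gripper": 0.3}], newtons=20)

```text
time: 29.35
tool_pos: [0.5245, 0.0207, 0.0542]
orientation: [0.111, 3.138, 0.003]
ft_force: [-4.8, -0.5, 14.6]
width: 0.0435
```

Call:
drive_tool(deltas=[{"dx": 0, "dy": 0, "dz": 0, "wx": 0, "wy": 0, "wz": 0, "gripper": 0.6}, {"dx": 0, "dy": 0, "dz": 0, "wx": 0, "wy": 0, "wz": 0, "gripper": 0.6}, {"dx": 0, "dy": 0, "dz": 0.3, "wx": 0, "wy": 0, "wz": 0, "gripper": 0.6}, {"dx": 0, "dy": 0, "dz": 0.5, "wx": 0, "wy": 0, "wz": 0, "gripper": 0.6}, {"dx": 0, "dy": 0, "dz": 0.35, "wx": 0, "wy": 0, "wz": 0, "gripper": 0.6}], newtons=20)

```text
time: 29.85
tool_pos: [0.5221, 0.0212, 0.1399]
orientation: [-0.111, -3.134, -0.003]
ft_force: [0.5, -0.3, -0.6]
width: 0.0553
```

Call:
drive_tool(deltas=[{"dx": 0.2, "dy": 0.52, "dz": 0, "wx": 0, "wy": 0, "wz": 0, "gripper": 0.72}, {"dx": 0.2, "dy": 0.55, "dz": 0, "wx": 0, "wy": 0, "wz": 0, "gripper": 0.72}, {"dx": 0.2, "dy": 0.55, "dz": 0, "wx": 0, "wy": 0, "wz": 0, "gripper": 0.72}, {"dx": 0.2, "dy": 0.55, "dz": 0, "wx": 0, "wy": 0, "wz": 0, "gripper": 0.72}, {"dx": 0.2, "dy": 0.55, "dz": 0, "wx": 0, "wy": 0, "wz": 0, "gripper": 0.72}], newtons=20)

```text
time: 30.35
tool_pos: [0.6014, 0.2268, 0.1458]
orientation: [0.126, 3.134, 0.002]
ft_force: [0.8, -0.8, -0.1]
width: 0.066
```

Call:
drive_tool(deltas=[{"dx": 0.2, "dy": 0.55, "dz": 0, "wx": 0, "wy": 0, "wz": 0, "gripper": 0.72}, {"dx": 0.12, "dy": 0.3, "dz": 0, "wx": 0, "wy": 0, "wz": 0, "gripper": 0.72}, {"dx": 0.05, "dy": 0.1, "dz": 0, "wx": 0, "wy": 0, "wz": 0, "gripper": 0.72}], newtons=20)

```text
time: 30.65
tool_pos: [0.6298, 0.3064, 0.1445]
orientation: [0.119, 3.134, 0.004]
ft_force: [-0.7, -0.8, 0.4]
width: 0.0658
```

```bash
python3 - <<'E'
from h import *
st(); to([.6305,.310,.043])
c=eyes.get_calibration("top"); im=eyes.snapshot("top"); cv2.imwrite("pics/top10.png",im[:,:,::-1])
for col in("blue","yellow"): print(col,[(p,round(s),plane(c,p,.101).round(4)) for p,s in cap(im,col)])
E
```

```text
t 30.65 tcp [0.6298 0.3064 0.1445] yaw(jaw from +y) -4.33 z [ 0.005  0.003 -1.   ] w 0.0658 F [-0.7 -0.8  0.4] q [ 0.34  0.73  1.09  0.    1.32 -1.15]
units to [0.6305 0.31   0.043 ] : [ 0.01   0.047 -1.353]
blue [(array([260.1 , 225.83]), 207, array([[0.5378, 0.0173]])), (array([256.78, 235.19]), 139, array([[0.5197, 0.0233]]))]
yellow [(array([298.77, 228.23]), 207, array([[ 0.5348, -0.0567]])), (array([300.91, 240.78]), 143, array([[ 0.511 , -0.0612]]))]
```

Call:
drive_tool(deltas=[{"dx": 0.01, "dy": 0.04, "dz": -0.25, "wx": 0, "wy": 0.004, "wz": 0, "gripper": 0.72}, {"dx": 0, "dy": 0, "dz": -0.45, "wx": 0, "wy": 0, "wz": 0, "gripper": 0.72}, {"dx": 0, "dy": 0, "dz": -0.4, "wx": 0, "wy": 0, "wz": 0, "gripper": 0.72}, {"dx": 0, "dy": 0, "dz": -0.15, "wx": 0, "wy": 0, "wz": 0, "gripper": 0.72}, {"dx": 0, "dy": 0, "dz": -0.04, "wx": 0, "wy": 0, "wz": 0, "gripper": 0.72}], newtons=20)

```text
time: 31.2
tool_pos: [0.6289, 0.3076, 0.0405]
orientation: [-0.121, -3.138, -0.003]
ft_force: [0.0, -0.3, 0.1]
width: 0.0659
```

```bash
python3 -c "
from h import *
st(); to([.6305,.310,.043])"
```

```text
t 31.2 tcp [0.6289 0.3076 0.0405] yaw(jaw from +y) -4.4 z [-0.001  0.002 -1.   ] w 0.0659 F [ 0.  -0.3  0.1] q [ 0.34  0.83  1.19  0.    1.13 -1.15]
units to [0.6305 0.31   0.043 ] : [0.021 0.031 0.033]
```

Call:
drive_tool(deltas=[{"dx": 0.02, "dy": 0.025, "dz": 0.02, "wx": 0, "wy": 0, "wz": 0, "gripper": 0.72}, {"dx": 0, "dy": 0, "dz": 0, "wx": 0, "wy": 0, "wz": 0, "gripper": 0.72}], newtons=20)

```text
time: 31.4
tool_pos: [0.6309, 0.3089, 0.0426]
orientation: [-0.122, -3.138, -0.003]
ft_force: [0.3, 0.1, 0.6]
width: 0.0661
```

Call:
drive_tool(deltas=[{"dx": 0, "dy": 0, "dz": 0, "wx": 0, "wy": 0, "wz": 0, "gripper": 0.3}, {"dx": 0, "dy": 0, "dz": 0, "wx": 0, "wy": 0, "wz": 0, "gripper": 0.3}, {"dx": 0, "dy": 0, "dz": 0, "wx": 0, "wy": 0, "wz": 0, "gripper": 0.3}, {"dx": 0, "dy": 0, "dz": 0, "wx": 0, "wy": 0, "wz": 0, "gripper": 0.3}], newtons=20)

```text
time: 31.8
tool_pos: [0.633, 0.3095, 0.0469]
orientation: [0.122, 3.134, 0.007]
ft_force: [-0.3, -0.1, -1.1]
width: 0.043
```

Call:
drive_tool(deltas=[{"dx": 0, "dy": 0, "dz": 0.2, "wx": 0, "wy": 0, "wz": 0, "gripper": 0.3}, {"dx": 0, "dy": 0, "dz": 0.4, "wx": 0, "wy": 0, "wz": 0, "gripper": 0.3}, {"dx": 0, "dy": 0, "dz": 0.2, "wx": 0, "wy": 0, "wz": 0, "gripper": 0.3}, {"dx": 0, "dy": 0, "dz": 0, "wx": 0, "wy": 0, "wz": 0, "gripper": 0.3}], newtons=20)

```text
time: 32.2
tool_pos: [0.6324, 0.3094, 0.111]
orientation: [0.122, 3.135, 0.007]
ft_force: [0.4, 0.1, -1.3]
width: 0.0434
```

```bash
python3 -c "
from h import *
st(); to([.529,.1060,.1])"
```

```text
t 32.2 tcp [0.6324 0.3094 0.111 ] yaw(jaw from +y) -4.46 z [ 0.004  0.004 -1.   ] w 0.0434 F [ 0.4  0.1 -1.3] q [ 0.35  0.76  1.11  0.    1.26 -1.15]
units to [0.529 0.106 0.1  ] : [-1.379 -2.712 -0.147]
```

Call:
drive_tool(deltas=[{"dx": -0.25, "dy": -0.48, "dz": 0, "wx": 0, "wy": 0, "wz": 0, "gripper": 0.3}, {"dx": -0.25, "dy": -0.5, "dz": 0, "wx": 0, "wy": 0, "wz": 0, "gripper": 0.3}, {"dx": -0.25, "dy": -0.5, "dz": 0, "wx": 0, "wy": 0, "wz": 0, "gripper": 0.3}, {"dx": -0.25, "dy": -0.5, "dz": 0, "wx": 0, "wy": 0, "wz": 0, "gripper": 0.3}, {"dx": -0.2, "dy": -0.4, "dz": 0, "wx": 0, "wy": 0, "wz": 0, "gripper": 0.3}], newtons=20)

```text
time: 32.7
tool_pos: [0.5391, 0.13, 0.1104]
orientation: [0.111, 3.132, 0.01]
ft_force: [1.2, -0.3, -0.5]
width: 0.0431
```

Call:
drive_tool(deltas=[{"dx": -0.08, "dy": -0.12, "dz": 0, "wx": 0, "wy": 0, "wz": 0, "gripper": 0.3}, {"dx": 0, "dy": 0, "dz": -0.2, "wx": 0, "wy": 0, "wz": 0, "gripper": 0.3}, {"dx": 0, "dy": 0, "dz": -0.2, "wx": 0, "wy": 0, "wz": 0, "gripper": 0.3}, {"dx": 0, "dy": 0, "dz": -0.05, "wx": 0, "wy": 0, "wz": 0, "gripper": 0.3}], newtons=20)

```text
time: 33.1
tool_pos: [0.5316, 0.1173, 0.077]
orientation: [0.12, 3.131, 0.01]
ft_force: [0.2, 0.3, -1.0]
width: 0.0436
```

```bash
python3 -c "
from h import *
st(); to([.529,.1060,.056])"
```

```text
t 33.1 tcp [0.5316 0.1173 0.077 ] yaw(jaw from +y) -4.39 z [ 0.009  0.006 -1.   ] w 0.0436 F [ 0.2  0.3 -1. ] q [ 0.07  0.54  1.67  0.01  0.92 -1.42]
units to [0.529 0.106 0.056] : [-0.035 -0.151 -0.281]
```

Call:
drive_tool(deltas=[{"dx": -0.03, "dy": -0.13, "dz": -0.1, "wx": -0.006, "wy": 0.008, "wz": 0, "gripper": 0.3}, {"dx": 0, "dy": -0.01, "dz": -0.08, "wx": 0, "wy": 0, "wz": 0, "gripper": 0.3}, {"dx": 0, "dy": 0, "dz": 0, "wx": 0, "wy": 0, "wz": 0, "gripper": 0.3}], newtons=20)

```text
time: 33.4
tool_pos: [0.5297, 0.1069, 0.0625]
orientation: [-0.118, -3.139, 0.001]
ft_force: [-0.7, 0.4, -0.7]
width: 0.0438
```

```bash
python3 -c "
from h import *
st(); to([.529,.1060,.053])"
```

```text
t 33.4 tcp [0.5297 0.1069 0.0625] yaw(jaw from +y) -4.32 z [-0.    -0.001 -1.   ] w 0.0438 F [-0.7  0.4 -0.7] q [ 0.06  0.56  1.69 -0.    0.9  -1.44]
units to [0.529 0.106 0.053] : [-0.009 -0.012 -0.127]
```

Call:
drive_tool(deltas=[{"dx": -0.009, "dy": -0.01, "dz": -0.06, "wx": 0, "wy": 0, "wz": 0, "gripper": 0.3}, {"dx": 0, "dy": 0, "dz": -0.03, "wx": 0, "wy": 0, "wz": 0, "gripper": 0.3}], newtons=20)

```text
time: 33.6
tool_pos: [0.5296, 0.1063, 0.0559]
orientation: [0.118, 3.138, -0.001]
ft_force: [-0.3, -0.3, -1.4]
width: 0.0433
```

Call:
drive_tool(deltas=[{"dx": 0, "dy": 0, "dz": -0.02, "wx": 0, "wy": 0, "wz": 0, "gripper": 0.3}], newtons=20)

```text
time: 33.7
tool_pos: [0.5297, 0.1064, 0.0544]
orientation: [0.118, 3.138, -0.001]
ft_force: [-0.6, -0.9, -1.7]
width: 0.0434
```

Call:
drive_tool(deltas=[{"dx": 0, "dy": 0, "dz": -0.02, "wx": 0, "wy": 0, "wz": 0, "gripper": 0.3}], newtons=20)

```text
time: 33.8
tool_pos: [0.53, 0.1064, 0.0534]
orientation: [0.117, 3.137, -0.001]
ft_force: [-4.6, -1.6, 16.1]
width: 0.0433
```

Call:
drive_tool(deltas=[{"dx": 0, "dy": 0, "dz": -0.015, "wx": 0, "wy": 0, "wz": 0, "gripper": 0.3}], newtons=20)

```text
time: 33.9
tool_pos: [0.5302, 0.1064, 0.0535]
orientation: [0.117, 3.137, -0.001]
ft_force: [-4.3, -1.5, 13.4]
width: 0.0433
```

Call:
drive_tool(deltas=[{"dx": 0, "dy": 0, "dz": -0.015, "wx": 0, "wy": 0, "wz": 0, "gripper": 0.3}], newtons=20)

```text
time: 34.0
tool_pos: [0.5302, 0.1064, 0.0536]
orientation: [0.117, 3.136, -0.002]
ft_force: [-3.5, -0.6, 8.2]
width: 0.0435
```

Call:
drive_tool(deltas=[{"dx": 0, "dy": 0, "dz": 0, "wx": 0, "wy": 0, "wz": 0, "gripper": 0.6}, {"dx": 0, "dy": 0, "dz": 0, "wx": 0, "wy": 0, "wz": 0, "gripper": 0.6}, {"dx": 0, "dy": 0, "dz": 0.3, "wx": 0, "wy": 0, "wz": 0, "gripper": 0.6}, {"dx": 0, "dy": 0, "dz": 0.5, "wx": 0, "wy": 0, "wz": 0, "gripper": 0.6}, {"dx": 0, "dy": 0, "dz": 0.4, "wx": 0, "wy": 0, "wz": 0, "gripper": 0.6}], newtons=20)

```text
time: 34.5
tool_pos: [0.5278, 0.1065, 0.1426]
orientation: [-0.116, -3.135, 0.002]
ft_force: [-0.7, 0.3, -0.6]
width: 0.0554
```

Call:
drive_tool(deltas=[{"dx": -0.1, "dy": 0.5, "dz": 0.2, "wx": 0, "wy": 0, "wz": 0, "gripper": 0.6}, {"dx": -0.1, "dy": 0.6, "dz": 0, "wx": 0, "wy": 0, "wz": 0, "gripper": 0.6}, {"dx": -0.1, "dy": 0.6, "dz": 0, "wx": 0, "wy": 0, "wz": 0, "gripper": 0.6}, {"dx": -0.1, "dy": 0.4, "dz": 0, "wx": 0, "wy": 0, "wz": 0, "gripper": 0.6}, {"dx": 0, "dy": 0, "dz": 0, "wx": 0, "wy": 0, "wz": 0, "gripper": 0.6}], newtons=20)

```text
time: 35.0
tool_pos: [0.5004, 0.2689, 0.1644]
orientation: [0.123, 3.13, 0.003]
ft_force: [0.4, -0.0, 0.1]
width: 0.0551
```

```bash
python3 - <<'E'
from h import *
st(); to([.5165,-.064,.12])
c=eyes.get_calibration("top"); im=eyes.snapshot("top"); cv2.imwrite("pics/top11.png",im[:,:,::-1]); sc=eyes.snapshot("scene"); cv2.imwrite("pics/scene11.png",sc[:,:,::-1])
for col in("red","blue","yellow"): print(col,[(p,round(s),plane(c,p,.101).round(4)) for p,s in cap(im,col)])
a=cv2.resize(im[200:260,195:325],(780,360),interpolation=cv2.INTER_CUBIC); b=cv2.resize(sc[130:190,205:335][:,:130],(520,240),interpolation=cv2.INTER_CUBIC)
o=np.zeros((600,780,3),np.uint8); o[:360]=a; o[360:,:520]=b; cv2.imwrite("pics/c11.png",o[:,:,::-1])
E
```

```text
t 35.0 tcp [0.5004 0.2689 0.1644] yaw(jaw from +y) -4.52 z [ 0.009  0.002 -1.   ] w 0.0551 F [ 0.4 -0.   0.1] q [ 0.36  0.47  1.5  -0.    1.16 -1.13]
units to [ 0.5165 -0.064   0.12  ] : [ 0.214 -4.439 -0.592]
red [(array([222.71, 224.1 ]), 231, array([[0.5395, 0.0891]])), (array([212.11, 230.49]), 141, array([[0.5268, 0.1091]]))]
blue [(array([260.05, 225.85]), 207, array([[0.5377, 0.0174]])), (array([256.78, 235.2 ]), 139, array([[0.5197, 0.0233]]))]
yellow [(array([298.78, 228.24]), 207, array([[ 0.5348, -0.0567]])), (array([300.93, 240.78]), 144, array([[ 0.511 , -0.0613]]))]
```

View pics/c11.png

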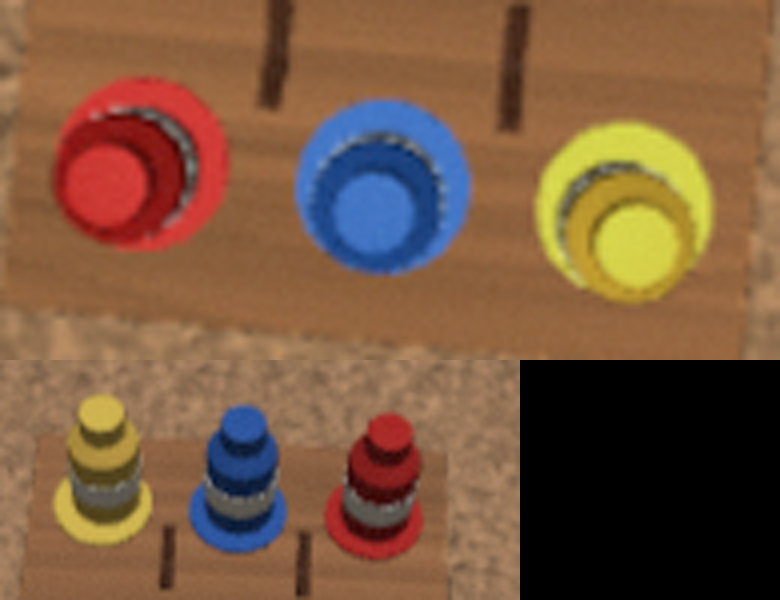

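Red and blue are within about 1.5 mm of centre. Yellow is about 4 mm off (-x), so I'll regrip it and shift it.

Call:
drive_tool(deltas=[{"dx": 0.03, "dy": -0.6, "dz": 0, "wx": 0, "wy": 0.008, "wz": 0, "gripper": 0.7}, {"dx": 0.03, "dy": -0.62, "dz": 0, "wx": 0, "wy": 0, "wz": 0, "gripper": 0.7}, {"dx": 0.03, "dy": -0.62, "dz": 0, "wx": 0, "wy": 0, "wz": 0, "gripper": 0.7}, {"dx": 0.03, "dy": -0.62, "dz": 0, "wx": 0, "wy": 0, "wz": 0, "gripper": 0.7}, {"dx": 0.03, "dy": -0.62, "dz": 0, "wx": 0, "wy": 0, "wz": 0, "gripper": 0.7}], newtons=20)

```text
time: 35.6
tool_pos: [0.5119, 0.0266, 0.1635]
orientation: [0.12, 3.138, -0.0]
ft_force: [0.9, -0.4, 0.2]
width: 0.0643
```

Call:
drive_tool(deltas=[{"dx": 0.03, "dy": -0.62, "dz": 0, "wx": 0, "wy": 0, "wz": 0, "gripper": 0.7}, {"dx": 0.02, "dy": -0.4, "dz": 0, "wx": 0, "wy": 0, "wz": 0, "gripper": 0.7}, {"dx": 0, "dy": -0.12, "dz": -0.2, "wx": 0, "wy": 0, "wz": 0, "gripper": 0.7}, {"dx": 0, "dy": 0, "dz": -0.25, "wx": 0, "wy": 0, "wz": 0, "gripper": 0.7}, {"dx": 0, "dy": 0, "dz": 0, "wx": 0, "wy": 0, "wz": 0, "gripper": 0.7}], newtons=20)

```text
time: 36.1
tool_pos: [0.5134, -0.0782, 0.1294]
orientation: [0.15, 3.135, -0.006]
ft_force: [0.1, 0.7, -0.1]
width: 0.0644
```

```bash
python3 -c "
from h import *
st(); to([.5145,-.064,.053])"
```

```text
t 36.1 tcp [ 0.5134 -0.0782  0.1294] yaw(jaw from +y) -5.49 z [ 0.003 -0.004 -1.   ] w 0.0644 F [ 0.1  0.7 -0.1] q [-0.3   0.43  1.68 -0.    1.03 -1.77]
units to [ 0.5145 -0.064   0.053 ] : [ 0.015  0.189 -1.018]
```

Call:
drive_tool(deltas=[{"dx": 0.015, "dy": 0.17, "dz": -0.05, "wx": 0.003, "wy": 0.003, "wz": 0.02, "gripper": 0.7}, {"dx": 0, "dy": 0, "dz": 0, "wx": 0, "wy": 0, "wz": 0, "gripper": 0.7}], newtons=20)

```text
time: 36.3
tool_pos: [0.5143, -0.0662, 0.1261]
orientation: [-0.119, -3.139, 0.001]
ft_force: [-0.0, 0.4, 0.4]
width: 0.0639
```

Call:
drive_tool(deltas=[{"dx": 0, "dy": 0, "dz": -0.2, "wx": 0, "wy": 0, "wz": 0, "gripper": 0.7}], newtons=20)

```text
time: 36.4
tool_pos: [0.516, -0.066, 0.1132]
orientation: [0.117, 3.135, -0.003]
ft_force: [-0.1, -0.0, 0.7]
width: 0.0644
```

```bash
python3 -c "
from h import *
st(); to([.5145,-.064,.053])"
```

```text
t 36.4 tcp [ 0.516  -0.066   0.1132] yaw(jaw from +y) -4.28 z [ 0.004 -0.002 -1.   ] w 0.0644 F [-0.1 -0.   0.7] q [-0.27  0.45  1.7  -0.    0.99 -1.77]
units to [ 0.5145 -0.064   0.053 ] : [-0.02   0.027 -0.802]
```

Call:
drive_tool(deltas=[{"dx": -0.02, "dy": 0.02, "dz": -0.2, "wx": 0, "wy": 0.003, "wz": 0, "gripper": 0.7}, {"dx": 0, "dy": 0, "dz": -0.3, "wx": 0, "wy": 0, "wz": 0, "gripper": 0.7}, {"dx": 0, "dy": 0, "dz": -0.15, "wx": 0, "wy": 0, "wz": 0, "gripper": 0.7}, {"dx": 0, "dy": 0, "dz": -0.05, "wx": 0, "wy": 0, "wz": 0, "gripper": 0.7}, {"dx": 0, "dy": 0, "dz": 0, "wx": 0, "wy": 0, "wz": 0, "gripper": 0.7}], newtons=20)

```text
time: 36.9
tool_pos: [0.5162, -0.062, 0.0615]
orientation: [0.107, 3.135, -0.005]
ft_force: [0.1, -0.6, 0.3]
width: 0.0641
```

Call:
drive_tool(deltas=[{"dx": 0, "dy": 0, "dz": 0, "wx": 0, "wy": 0, "wz": 0, "gripper": 0.3}, {"dx": 0, "dy": 0, "dz": 0, "wx": 0, "wy": 0, "wz": 0, "gripper": 0.3}, {"dx": 0, "dy": 0, "dz": 0, "wx": 0, "wy": 0, "wz": 0, "gripper": 0.3}, {"dx": 0, "dy": 0, "dz": 0, "wx": 0, "wy": 0, "wz": 0, "gripper": 0.3}], newtons=20)

```text
time: 37.3
tool_pos: [0.5178, -0.0623, 0.064]
orientation: [0.106, 3.13, -0.007]
ft_force: [-1.1, -0.4, -0.9]
width: 0.043
```

Call:
drive_tool(deltas=[{"dx": 0, "dy": 0, "dz": 0.08, "wx": 0, "wy": 0, "wz": 0, "gripper": 0.3}, {"dx": 0, "dy": 0, "dz": 0, "wx": 0, "wy": 0, "wz": 0, "gripper": 0.3}], newtons=20)

```text
time: 37.5
tool_pos: [0.5177, -0.0623, 0.0706]
orientation: [0.106, 3.13, -0.007]
ft_force: [-0.3, -0.2, -2.7]
width: 0.043
```

```bash
python3 -c "
from h import *
st()"
```

```text
t 37.5 tcp [ 0.5177 -0.0623  0.0706] yaw(jaw from +y) -3.9 z [ 0.009 -0.005 -1.   ] w 0.043 F [-0.3 -0.2 -2.7] q [-0.27  0.51  1.74 -0.    0.88 -1.77]
```

Call:
drive_tool(deltas=[{"dx": 0.04, "dy": -0.04, "dz": 0, "wx": 0.004, "wy": 0.008, "wz": 0, "gripper": 0.3}, {"dx": 0, "dy": 0, "dz": 0, "wx": 0, "wy": 0, "wz": 0, "gripper": 0.3}], newtons=20)

```text
time: 37.7
tool_pos: [0.521, -0.0655, 0.0709]
orientation: [0.107, 3.139, -0.001]
ft_force: [0.3, 0.0, -1.3]
width: 0.0429
```

```bash
python3 -c "
from h import *
st(); to([.521,-.0655,.064])"
```

```text
t 37.7 tcp [ 0.521  -0.0655  0.0709] yaw(jaw from +y) -3.89 z [ 0. -0. -1.] w 0.0429 F [ 0.3  0.  -1.3] q [-0.27  0.52  1.72 -0.    0.9  -1.77]
units to [ 0.521  -0.0655  0.064 ] : [ 0.001  0.001 -0.092]
```

Call:
drive_tool(deltas=[{"dx": 0, "dy": 0, "dz": -0.05, "wx": 0, "wy": 0, "wz": 0, "gripper": 0.3}, {"dx": 0, "dy": 0, "dz": -0.02, "wx": 0, "wy": 0, "wz": 0, "gripper": 0.3}], newtons=20)

```text
time: 37.9
tool_pos: [0.521, -0.0657, 0.0651]
orientation: [0.107, 3.139, -0.0]
ft_force: [-0.1, -0.0, -1.0]
width: 0.0431
```

Call:
drive_tool(deltas=[{"dx": 0, "dy": 0, "dz": -0.02, "wx": 0, "wy": 0, "wz": 0, "gripper": 0.3}], newtons=20)

```text
time: 38.0
tool_pos: [0.5209, -0.0658, 0.0634]
orientation: [-0.107, -3.14, 0.0]
ft_force: [-2.1, -3.0, 14.0]
width: 0.0427
```

Call:
drive_tool(deltas=[{"dx": 0, "dy": 0, "dz": -0.015, "wx": 0, "wy": 0, "wz": 0, "gripper": 0.3}], newtons=20)

```text
time: 38.1
tool_pos: [0.5215, -0.066, 0.0634]
orientation: [0.107, 3.138, -0.001]
ft_force: [-4.1, 0.9, 19.5]
width: 0.0431
```

Call:
drive_tool(deltas=[{"dx": 0, "dy": 0, "dz": -0.015, "wx": 0, "wy": 0, "wz": 0, "gripper": 0.3}], newtons=20)

```text
time: 38.2
tool_pos: [0.522, -0.066, 0.0636]
orientation: [0.107, 3.137, -0.001]
ft_force: [-3.4, 1.9, 12.6]
width: 0.0433
```

Contact. I'll release, retreat upwards and to the tray side, then check everything.

Call:
drive_tool(deltas=[{"dx": 0, "dy": 0, "dz": 0, "wx": 0, "wy": 0, "wz": 0, "gripper": 0.65}, {"dx": 0, "dy": 0, "dz": 0, "wx": 0, "wy": 0, "wz": 0, "gripper": 0.65}, {"dx": 0, "dy": 0, "dz": 0.3, "wx": 0, "wy": 0, "wz": 0, "gripper": 0.65}, {"dx": 0, "dy": 0, "dz": 0.5, "wx": 0, "wy": 0, "wz": 0, "gripper": 0.65}, {"dx": 0, "dy": 0, "dz": 0.5, "wx": 0, "wy": 0, "wz": 0, "gripper": 0.65}], newtons=20)

```text
time: 38.7
tool_pos: [0.5185, -0.065, 0.1587]
orientation: [-0.107, -3.132, -0.003]
ft_force: [0.7, -0.1, -0.1]
width: 0.0598
```

Call:
drive_tool(deltas=[{"dx": -0.05, "dy": 0.5, "dz": 0.2, "wx": 0, "wy": 0, "wz": 0, "gripper": 0.65}, {"dx": -0.05, "dy": 0.6, "dz": 0, "wx": 0, "wy": 0, "wz": 0, "gripper": 0.65}, {"dx": -0.05, "dy": 0.6, "dz": 0, "wx": 0, "wy": 0, "wz": 0, "gripper": 0.65}, {"dx": -0.05, "dy": 0.6, "dz": 0, "wx": 0, "wy": 0, "wz": 0, "gripper": 0.65}, {"dx": -0.05, "dy": 0.6, "dz": 0, "wx": 0, "wy": 0, "wz": 0, "gripper": 0.65}], newtons=20)

```text
time: 39.2
tool_pos: [0.5029, 0.1534, 0.1801]
orientation: [0.124, 3.133, -0.001]
ft_force: [0.9, 0.2, 0.6]
width: 0.0595
```

Call:
drive_tool(deltas=[{"dx": -0.05, "dy": 0.6, "dz": 0, "wx": 0, "wy": 0, "wz": 0, "gripper": 0.65}, {"dx": -0.05, "dy": 0.6, "dz": 0, "wx": 0, "wy": 0, "wz": 0, "gripper": 0.65}, {"dx": 0, "dy": 0.3, "dz": 0, "wx": 0, "wy": 0, "wz": 0, "gripper": 0.65}, {"dx": 0, "dy": 0, "dz": 0, "wx": 0, "wy": 0, "wz": 0, "gripper": 0.65}], newtons=20)

```text
time: 39.6
tool_pos: [0.4928, 0.2758, 0.1793]
orientation: [0.114, 3.134, 0.001]
ft_force: [-0.4, -0.6, -0.4]
width: 0.0594
```

```bash
python3 - <<'E'
from h import *
st()
c=eyes.get_calibration("top"); im=eyes.snapshot("top"); sc=eyes.snapshot("scene")
for col in("red","blue","yellow"): print(col,[(p,round(s),plane(c,p,.101).round(4)) for p,s in cap(im,col) if s<180])
f=lambda i,b,w,h:cv2.resize(i[b[1]:b[3],b[0]:b[2]],(w,h),interpolation=cv2.INTER_CUBIC)
o=np.zeros((600,780,3),np.uint8); o[:300]=f(im,(185,175,445,275),780,300); o[300:]=f(sc,(100,110,360,210),780,300); cv2.imwrite("pics/c12.png",o[:,:,::-1])
h=cv2.cvtColor(im,cv2.COLOR_RGB2HSV); k=np.zeros(im.shape[:2],np.uint8); k[185:275,350:460]=1
W=plane(c,big(mask(im,"pink",100)*k),.034); ax=np.array([-.469,.883]); d=(W-[.5353,-.2802])@ax; e=(W-[.5353,-.2802])@np.array([.883,.469]); print("lure pink along",d.min(),d.max(),"across",e.min(),e.max())
a=cv2.imread("pics/top0.png")[:,:,::-1]; r0=(a[100:145,235:290].astype(int)-im[100:145,235:290]); print("reel diff",np.abs(r0).mean())
E
```

```text
t 39.6 tcp [0.4928 0.2758 0.1793] yaw(jaw from +y) -4.16 z [ 0.006  0.    -1.   ] w 0.0594 F [-0.4 -0.6 -0.4] q [ 0.38  0.45  1.49 -0.    1.19 -1.12]
red [(array([212.1, 230.5]), 142, array([[0.5268, 0.1091]]))]
blue [(array([256.78, 235.2 ]), 138, array([[0.5197, 0.0233]]))]
yellow [(array([302.6, 239.2]), 144, array([[ 0.514 , -0.0644]]))]
lure pink along -0.028447680477240264 0.05909657462791449 across -0.016222705412881986 0.014072524461444786
reel diff 2.8572390572390574
```

View pics/c12.png

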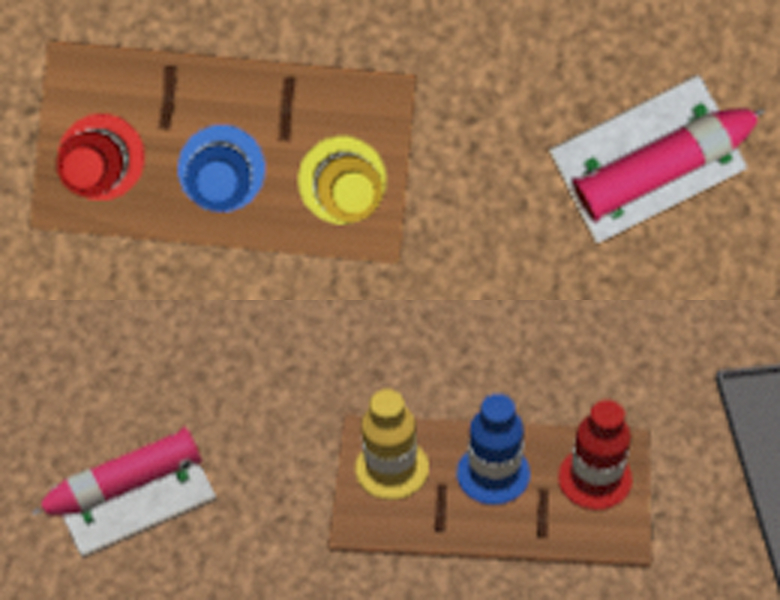

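Yellow is now within about 2 mm. The lure looks a few mm towards its nose, so I'll quantify that with a zoomed comparison.

```bash
python3 - <<'E'
from h import *
c=eyes.get_calibration("top"); im=eyes.snapshot("top"); a=cv2.imread("pics/top3.png")[:,:,::-1].copy()
def W(i,o,ang,n,z,w=760,hh=290,s=5.0): # resample plane z, centred at o, lure axis horizontal, s px/mm
    xs,ys=np.meshgrid((np.arange(w)-w/2)/s/1e3,(np.arange(hh)-hh/2)/s/1e3)
    ax=np.array([-np.sin(ang),np.cos(ang)]); pr=np.array([ax[1],-ax[0]])
    X=np.array(o)+xs[...,None]*(-ax)-ys[...,None]*pr
    P=proj(c,np.c_[X.reshape(-1,2),np.full(w*hh,z)]).reshape(hh,w,2).astype(np.float32)
    g=cv2.remap(i,P[...,0],P[...,1],cv2.INTER_CUBIC); cv2.line(g,(w//2,0),(w//2,hh),(255,255,255),1)
    for t in(-42,42): cv2.line(g,(int(w/2+t*s),0),(int(w/2+t*s),40),(255,255,255),1)
    return g
A=W(a,[.568,.0181],np.radians(-4.2),0,.024); B=W(im,[.5353,-.2802],np.radians(28),0,.024)
cv2.imwrite("pics/c13.png",np.vstack([A,B])[:,:,::-1])
E
```

```text
(no output)
```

View pics/c13.png

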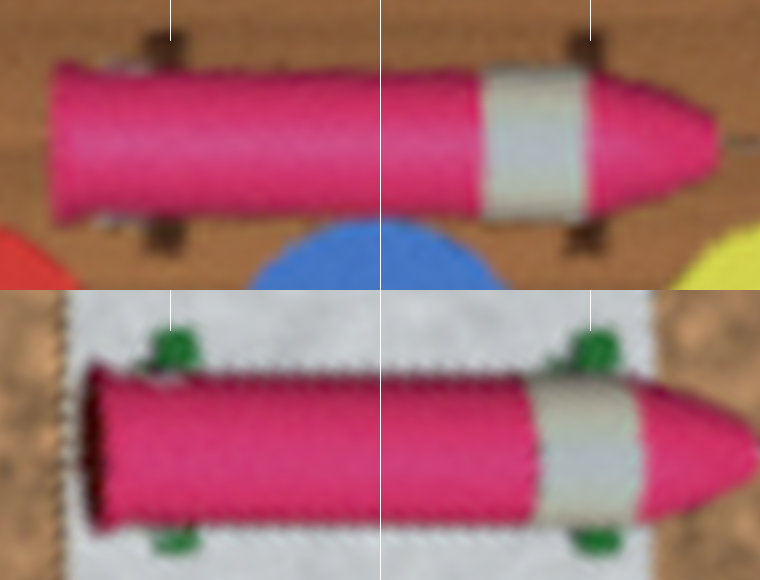

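After allowing for parallax, the lure is about 2 mm off centre along the cradle and sits in both rests. I'll leave it as it is and hand the job in.

```bash
python3 - <<'E'
from workcell import job,readout
print(job.close_job(), readout.sense()["time"])
E
```

```text
the job is handed in; nothing more can be done
the job is handed in; nothing more can be done
```

The job is done and handed in at about 40 s of the 147 s limit. I moved all three bottles upright to the tray, laid the lure in the cradle while they stood there, then put each bottle back on its own coaster. I regripped yellow once, because it first sat about 4 mm off centre.

**Bottles:** all three stand upright. Measured from the top camera, they are about 1.5 mm (red), 2.4 mm (blue) and 2.1 mm (yellow) from their coaster centres.

**Lure:** it is seated in both rests, about 2 mm off centre towards its nose after allowing for parallax. The checks disagreed somewhat: the scene camera gave about 2 mm and the raw top view about 5 mm. I left it as it was, because moving it after the bottles were back would have broken the order you asked for.

**Reel:** the final top view differs very little from the first one around it, so it appears not to have moved.

**Forces and contact:** the highest wrist force I saw was about 30 N, during a set-down. The gripper was clear of everything at hand-in.

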